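# Pack the clean pacifiers into their spring-lid case

## Task

Pull the steriliser's steel tray out to its stop and press the catch of the pacifier case, holding the spring lid back as it flies up so that it comes to its stop gently instead of banging. With tray and case both open, put every pacifier into the case, then shut the lid so that the catch holds it and push the empty tray fully home. Leave the bunny, the clip and the cream jar where they are.

Things in the scene. Friction and masses are not known exactly. Their poses are not given: they have to be found in the camera images.
- steriliser: low white steriliser, fixed, 190 mm deep, 250 mm wide, 75 mm high with a clear roof; origin on the dresser top under the middle of its front face, the body runs along its own +x; its front (where the tray comes out) faces its own -x. It may stand left or right of the robot, the case on the other side
- tray (a joint): how far the steel tray is pulled out of the steriliser, in m: 0 fully home, 0.15 at its stop; slides along the steriliser's -x and stays where it is left (about 3 to 4 N to move; a knock can push it back in). It may start up to 12 mm ajar
- tray_handle (a point): middle of the tray's pull bar: a horizontal round steel bar 10 mm thick, 100 mm long along the steriliser's y, 40 mm in front of the tray's front panel, 55 mm above the dresser top; free from above, below and in front, with posts to the panel at its two ends; moves with the tray
- tray_floor (a point): middle of the tray's inner floor, 20 mm above the dresser top; the inside is 130 mm (x) by 205 mm (y), with a 14 mm high rim at sides and back and a front panel 47 mm higher than the floor; moves with the tray. Pacifiers start on it, under the clear roof until the tray is pulled out; at its stop the whole inside is clear of the roof
- case: grey plastic pacifier case, fixed to the dresser; its box is 130 mm (x) by 190 mm (y) by 52 mm high, open on top, walls 4 mm. The box's centre lies at x = -0.05 m of this origin (on the dresser top). Its catch is on the -x side, its lid hinge on the +x side, all centred at y = 0
- case_floor (a point): middle of the case's inner floor, 4 mm above the dresser top; inside 122 mm (x) by 182 mm (y), 48 mm deep; axes as the case's
- lid (a joint): angle of the case lid in rad: 0 shut, 1.9 at its stop (leaning back past upright). A spring pushes it open (about 0.6 N at the front edge when shut) and keeps it open; when the catch lets go it flies up unless held back. Pressing the front edge down with about 6 N (8 N at 100 mm from the hinge, about 12 N near its middle) snaps it under the catch
- lid_hinge (a point): middle of the lid's hinge line, which runs along the case's y, 58 mm above the dresser top; fixed
- lid_front (a point): middle of the lid's front edge, on its upper face; 134 mm from the hinge line, moves with the lid. The lid is a flat plate 130 by 190 by 10 mm; its upper face lies 5 mm above the hinge line when shut (63 mm above the dresser top)
- catch (a joint): how far the catch button is pressed down, in m: 0 at rest, 0.006 fully down (about 4 N); the lid lets go at about 3 to 4 mm; it springs back, and dips by itself as the lid snaps shut
- catch_top (a point): middle of the top face of the white catch button, 28 mm (x) by 36 mm (y), in front of the lid; 80 mm above the dresser top at rest, so 17 mm higher than the shut lid; its middle lies 28 mm in front of the lid's front edge. Pressed straight down
- pacifier_1_mid (a point): a pacifier: round white shield 40 mm across and 7 mm thick lying flat underneath, with a silicone teat (18 mm thick, 29 mm tall) standing up from its middle; 36 mm tall in all, 30 g; the point is at its centre, 18 mm above its underside; z axis runs from shield to teat. May be absent. If upset it may lie on its side.
- pacifier_2_mid (a point): a pacifier: round white shield 40 mm across and 7 mm thick lying flat underneath, with a silicone teat (18 mm thick, 29 mm tall) standing up from its middle; 36 mm tall in all, 30 g; the point is at its centre, 18 mm above its underside; z axis runs from shield to teat. May be absent. If upset it may lie on its side.
- pacifier_3_mid (a point): a pacifier: round white shield 40 mm across and 7 mm thick lying flat underneath, with a silicone teat (18 mm thick, 29 mm tall) standing up from its middle; 36 mm tall in all, 30 g; the point is at its centre, 18 mm above its underside; z axis runs from shield to teat. May be absent. If upset it may lie on its side.
- pacifier_4_mid (a point): a pacifier: round white shield 40 mm across and 7 mm thick lying flat underneath, with a silicone teat (18 mm thick, 29 mm tall) standing up from its middle; 36 mm tall in all, 30 g; the point is at its centre, 18 mm above its underside; z axis runs from shield to teat. May be absent. If upset it may lie on its side.
- bunny: white ceramic bunny figurine, 62 mm across, 113 mm tall, origin under its middle; to be left alone
- clip: small white plastic pacifier clip, 52 mm long, 16 mm wide, 18 mm high, lying on the dresser; to be left alone
- cream_jar: white cream jar, 56 mm across, 50 mm tall; to be left alone

How it is judged:
By the outcome, as a careful person would: the job done as asked, in the order asked, and still so for the second after the job is handed in, with the robot touching nothing.
Of pacifier_1, pacifier_2, pacifier_3, pacifier_4 only 2 to 4 are there at a start; the rules pass over those that are not, and their reading is None.
At some moment in a run one of pacifier_1, pacifier_2, pacifier_3, pacifier_4 may be knocked a few centimetres aside while the robot is not near it.
Once in a run the grip may slacken for a moment while it holds something.
It also fails if it takes over 210 s, if anything falls off the work surface, if the arm or the gripper's body presses on something with over 40 N, if the wrist force passes 120 N, or if a joint passes its speed limit or range.

## Robot

A 6-joint arm with a two-finger parallel gripper is mounted at the origin on the work surface. World frame = base frame: x ahead of the robot, y to its left, z up, the work surface at z = 0. Lengths are in mm, angles in rad, forces in N, time in s.
With the tool pointing down it reaches from about 275 to 750 mm from the base axis. Payload 10.2 kg.
Tool frame: the origin (TCP) lies between the finger pads; the fingertips stand 11 mm ahead of it and the grasp point (between the pads) lies 8 mm behind it (ctrl.nose_length is the distance from the TCP to the fingertips, in mm); x points along the fingers, y is the direction in which the jaws open and shut, and the axes are right-handed (so a half turn about x gives the same grasp; the last joint's range is limited). The gripper opens to 85 mm and grips with 20 to 120 N. Pads are 22 mm wide; open, the fingers measure 114 mm over their backs; the gripper's body (76 mm by 85 mm) begins 54 mm behind the grasp point. The pads swing forward as they close: fully open they stand 13 mm farther back than shut.
Start: joints at [0.916, 0.313, 1.498, -0, 1.331, -0.223], TCP at [219.729, 476.813, 242.294] pointing down, gripper open.
Joint ranges: [-2.94, 2.94], [-0.97, 2.17], [0.19, 2.56], [-1.23, 4.37], [0.02, 3.11], [-2.88, 2.88]. Speed limits (rad/s): [2.39, 2.39, 3.01, 3.14, 3.14, 3.14].

## Interface

Orientations are given as a unit quaternion [w, x, y, z].
In Python, from rig import ctrl, capture, ticket gives the robot as it stands.
- The arm moves only by the tool step_arm, never from a script. Its argument "commands" is a list of rows, each a list of 2 entries, a list of its own where there are three numbers: the shift along the world's x, y, z normalised to -1 to 1, where 1 is 0.04 m, then the turn about the world's z normalised to -1 to 1, where 1 is 180 degrees. A call has 1 to 5 rows; each row shifts and turns the commanded pose from where the row before left it; what a row does not reach is not made up. A row lasts 1/10 s, in which the tool goes at most 50 mm and 8.59 degrees, less where a joint would pass 70% of its speed; a pose out of reach is approached as far as the arm can. A call with a number of a shift or a turn outside -1 to 1 is refused whole. A call with a gripper value outside its range is refused whole. "gripper" is the closure, from -1 (fully open) to 1 (shut), so that 0 is half open, set as the call begins (left out, the last holds). The fingers move at their own pace and stop on an object; "force" is the grip in N (left out, the last holds). Time passes only in rows, so rows that do not move let the fingers close. It gives the time, the measured TCP pose, the force and the opening at its end, in the units of the state.
- ctrl.sense(): the state, without advancing time (a new reading comes with each control period).
- capture(name): name is "side" or "top" or "wrist"; returns a dict with "image" (480x640x3 uint8, blue, green, red), "fov_y" (degrees; the focal length in pixels is half the picture's height over the tangent of half this angle, whatever the lens; pixels are square), "cx", "cy" (the principal point, pixels), "origin" and "orientation" of the camera in the world. Camera axes: x right, y down, z forward; pixel columns grow to the right and rows downward; lengths in mm; the calibration is good to about 2 mm. A picture is of the moment at which its call begins. There is no depth.
- ticket.finish_job(): hands the job in, once; it reports no verdict.
The state is a dict: "time_s": time; "joints": joint angles; "dq": joint speeds; "tau": joint torques, N m; "eef_pos": TCP position; "ee_rot": TCP orientation; "force": force on the tool from outside, world axes, zero at the start; "wrist_torque": the same for the moment, N m; "grip_width": opening from 0.0 (shut) to 1.0 (fully open).
Only numpy, scipy, OpenCV 4.12 (cv2) and the standard library are available. Lean on these libraries where they do the work, as an engineer would, in place of code of your own. Each camera call takes 0.05 s, during which the arm holds its last target.

## Working session

There is one attempt and no reset: what is moved stays moved. The work goes in short steps, Python scripts to look and compute and a tool call to move; the robot and the scene stay as the last step left them, time stands still between calls to the robot, and variables do not carry over. Pictures are saved under pics/ and viewed, and the job is handed in when it is done.

Besides the shell and the picture viewer there is one more tool, called by a JSON object that holds its "op" and its "data". step_arm: Moves the arm, as the interface text tells. Its arguments: {"type":"object","properties":{"commands":{"type":"array","items":{"type":"array"}},"gripper":{"type":"number"},"force":{"type":"number"}},"required":["commands"]}

```bash
ls; mkdir -p pics
python3 - <<'E'
from rig import ctrl,capture,ticket
import cv2,numpy as np
print(ctrl.sense(), ctrl.nose_length)
for n in ["side","top","wrist"]:
    c=capture(n); cv2.imwrite(f"pics/{n}0.png",c["image"]); print(n,{k:v for k,v in c.items() if k!="image"})
E
```

```text
pics
{'time_s': 0.0, 'joints': array([ 9.15591139e-01,  3.13470944e-01,  1.49848343e+00, -2.05848374e-05,
        1.33098803e+00, -2.23387866e-01]), 'dq': array([ 1.95812894e-04,  2.16856903e-03,  1.71716003e-03, -1.34376832e-03,
       -1.80337949e-03, -3.40138056e-05]), 'tau': array([ 3.07410583e-04, -4.12269080e+01, -2.59745032e+01, -1.93759711e-04,
        4.12012450e-03, -3.30026865e-05]), 'eef_pos': array([219.57293951, 476.59456426, 241.70690522]), 'ee_rot': array([ 0.69049292,  0.15105045,  0.69088604, -0.15192025]), 'force': array([ 0.66203889,  0.61636656, -0.06585442]), 'wrist_torque': array([ 0.02895949, -0.02782014,  0.01575961]), 'grip_width': 0.9977108163488753} 11.0
side {'fov_y': 44.71953035383895, 'cx': 315.35167600281005, 'cy': 231.67584615018808, 'origin': array([ 355.47506781, -846.01624005,  998.57980053]), 'orientation': array([-0.36057767,  0.9303045 , -0.06153175,  0.02703948])}
top {'fov_y': 56.86671603371973, 'cx': 322.1361564813316, 'cy': 240.62793773612628, 'origin': array([320.53153517, -31.46903113, 994.39642814]), 'orientation': array([-0.07174608,  0.70824117, -0.69955521,  0.06220491])}
wrist {'fov_y': 70.6039693104884, 'cx': 316.99580536267257, 'cy': 243.79467631058125, 'origin': array([153.54842445, 507.07485963, 373.83546616]), 'orientation': array([0.12146906, 0.83327849, 0.53375212, 0.07746545])}
```

View pics/top0.png

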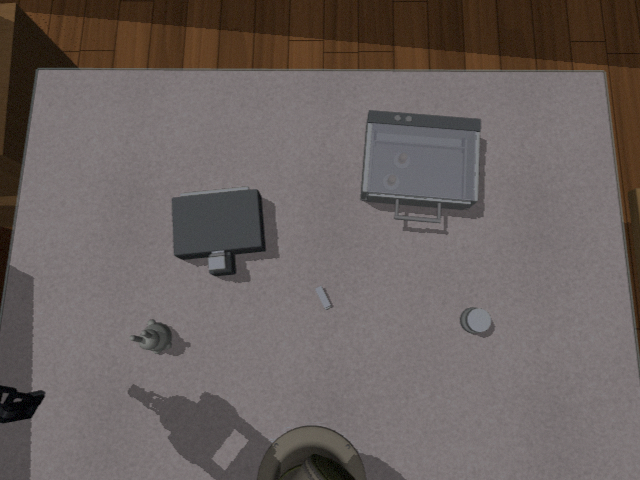

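View pics/side0.png

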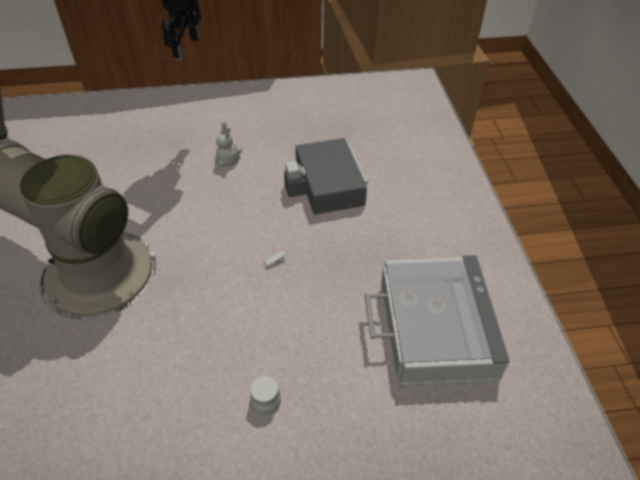

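View pics/wrist0.png

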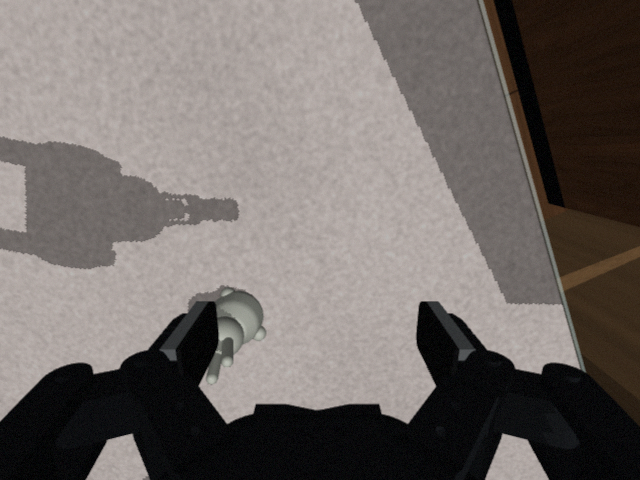

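```bash
cat > h.py <<'E'
import cv2,numpy as np
from scipy.spatial.transform import Rotation as R
def rot(q): return R.from_quat([q[1],q[2],q[3],q[0]])
def f(c): return 240/np.tan(np.radians(c["fov_y"]/2))
def ray(c,u,v):
    d=np.array([(u-c["cx"])/f(c),(v-c["cy"])/f(c),1.]); return rot(c["orientation"]).apply(d)
def plane(c,u,v,z):
    d=ray(c,u,v); o=c["origin"]; return o+d*(z-o[2])/d[2]
def proj(c,p):
    q=rot(c["orientation"]).inv().apply(np.asarray(p,float)-c["origin"]); return q[:2]/q[2]*f(c)+[c["cx"],c["cy"]]
def two(c1,p1,c2,p2):
    d1=ray(c1,*p1);d2=ray(c2,*p2);d1/=np.linalg.norm(d1);d2/=np.linalg.norm(d2)
    A=np.array([d1,-d2]).T; b=c2["origin"]-c1["origin"]; t=np.linalg.lstsq(A,b,rcond=None)[0]
    a=c1["origin"]+t[0]*d1; bb=c2["origin"]+t[1]*d2; return (a+bb)/2,np.linalg.norm(a-bb)
def crop(c,name,x0,y0,x1,y1,k):
    cv2.imwrite(f"pics/{name}.png",cv2.resize(c["image"][y0:y1,x0:x1],None,fx=k,fy=k,interpolation=cv2.INTER_CUBIC))
E
python3 - <<'E'
from rig import capture
from h import *
c=capture("top"); crop(c,"t_case",150,170,290,290,5); crop(c,"t_ster",350,100,490,230,5)
c=capture("side"); crop(c,"s_case",270,120,390,220,6); crop(c,"s_ster",355,245,515,395,5)
E
```

```text
(no output)
```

View pics/t_case.png

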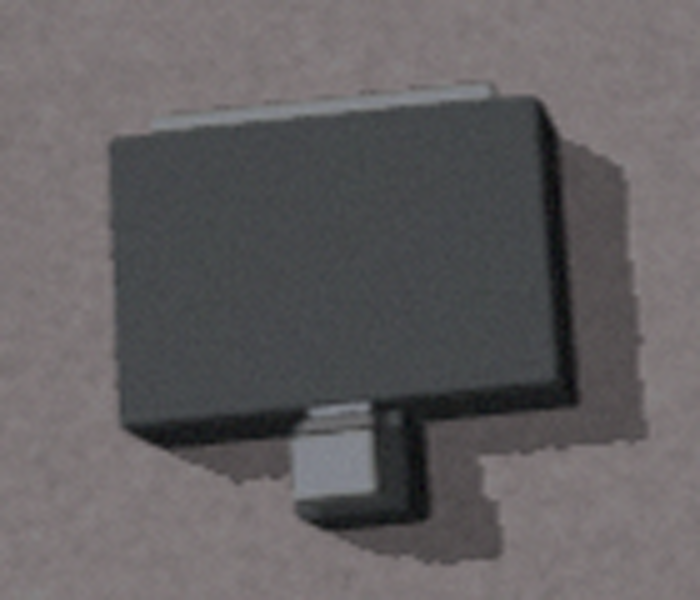

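View pics/t_ster.png

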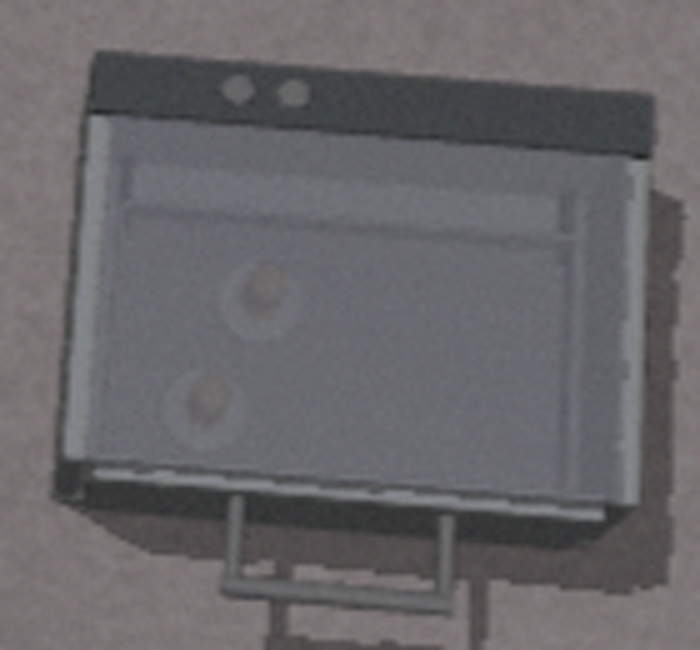

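View pics/s_case.png

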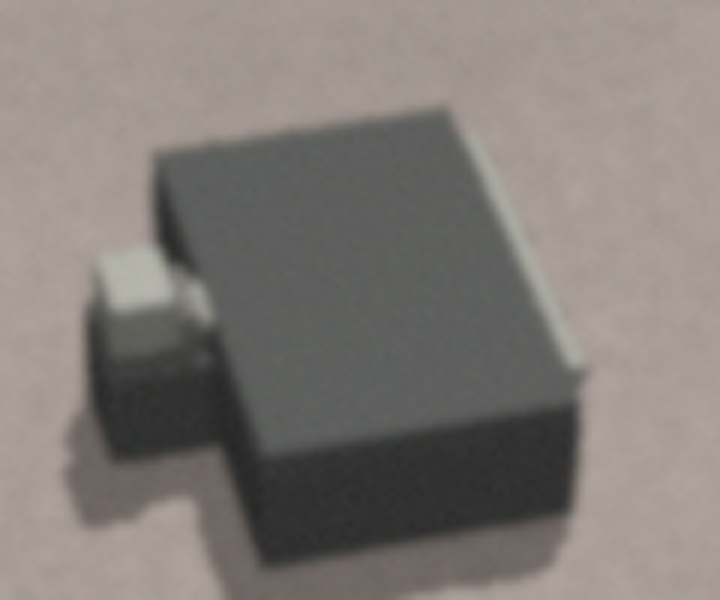

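View pics/s_ster.png

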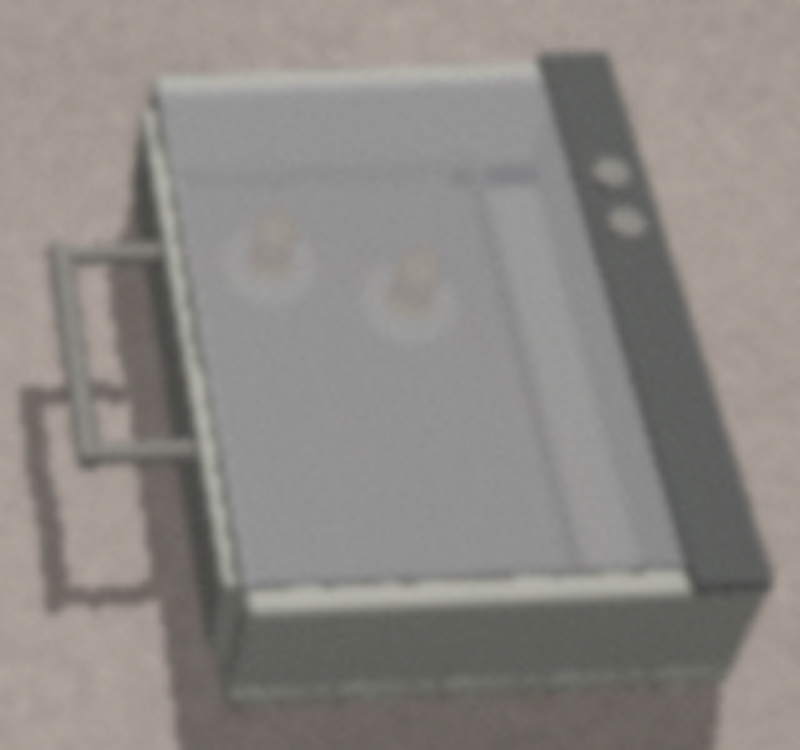

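The crops show the shut grey lid (corners near top-image pixels (172,198), (258,189), (262,246), (174,255)) and the white catch at about (217,263). The tray bar runs from (396,217) to (440,221), and two pacifiers stand in the tray at about (402,158) and (391,181).

Run:
```python
from rig import capture
from h import *
t=capture("top"); s=capture("side"); np.set_printoptions(precision=1,suppress=True)
T=lambda x,y,x0,y0,k:(x0+(x+.5)/k-.5,y0+(y+.5)/k-.5)
tc=lambda x,y:T(x,y,150,170,5); ts=lambda x,y:T(x,y,350,100,5); sc=lambda x,y:T(x,y,270,120,6); ss=lambda x,y:T(x,y,355,245,5)
for n,z,P in [("lid",63,[(110,140),(542,97),(557,383),(123,425)])]:
    L=[plane(t,*tc(*p),z) for p in P]; 
    for l in L: print(n,l)
L2=[plane(s,*sc(*p),63) for p in [(158,155),(447,110),(577,402),(265,457)]]
for l in L2: print("lid side",l)
print("catch", [plane(t,*tc(*p),80) for p in [(293,440),(376,430),(376,493),(297,500)]])
print("catch side", [plane(s,*sc(*p),80) for p in [(97,258),(158,247),(172,303),(107,312)]])
print("bar", [plane(t,*ts(*p),55) for p in [(222,588),(450,607)]])
print("bar side", [plane(s,*ss(*p),55) for p in [(62,250),(92,457)]])
print("ster top front/back", [plane(t,*ts(*p),75) for p in [(98,52),(655,95),(62,462),(637,503)]])
for n,a,b in [("pA",(265,288),(415,272)),("pB",(208,400),(275,237))]:
    print(n,two(t,ts(*a),s,ss(*b)),"shield",plane(t,*ts(*{ 'pA':(259,302),'pB':(204,412)}[n]),24), plane(s,*ss(*{ 'pA':(410,303),'pB':(270,268)}[n]),24))
```

```text
lid [591.6 313.3  63. ]
lid [613.  124.6  63. ]
lid [485.7 112.9  63. ]
lid [465.4 297.9  63. ]
lid side [466.3 296.4  63. ]
lid side [591.3 310.6  63. ]
lid side [611.4 126.   63. ]
lid side [486.8 111.1  63. ]
catch [array([457.2, 220. ,  80. ]), array([461.9, 185.4,  80. ]), array([435.4, 184. ,  80. ]), array([432. , 216.8,  80. ])]
catch side [array([433.1, 214.9,  80. ]), array([457.9, 218.5,  80. ]), array([459.6, 184.5,  80. ]), array([433.7, 182.4,  80. ])]
bar [array([ 554.5, -173.2,   55. ]), array([ 547.1, -271.8,   55. ])]
bar side [array([ 555.9, -174.8,   55. ]), array([ 548.5, -270.8,   55. ])]
ster top front/back [array([ 795.6, -119. ,   75. ]), array([ 776.7, -365.8,   75. ]), array([ 604.7, -102.3,   75. ]), array([ 588.8, -348.1,   75. ])]
pA (array([ 696.6, -196.5,   44.7]), np.float64(0.22993917648105566)) shield [ 698.1 -197.2   24. ] [ 697.6 -197.2   24. ]
pB (array([ 645.2, -170.4,   41.8]), np.float64(1.2012602025268506)) shield [ 644.8 -171.1   24. ] [ 645.3 -172.7   24. ]
```

```bash
cat >> h.py <<'E'
def st():
    from rig import ctrl
    s=ctrl.sense(); r=rot(s["ee_rot"]); y=r.apply([0,1,0]); x=r.apply([1,0,0])
    print("t",round(s["time_s"],2),"pos",s["eef_pos"].round(1),"jawdeg",round(np.degrees(np.arctan2(y[1],y[0])),1),"ax",x.round(3),"F",s["force"].round(1),"w",round(s["grip_width"],3),"j6",round(s["joints"][5],2))
E
python3 -c "
from h import *
st()"
```

```text
t 0.35 pos [219.7 476.8 242.2] jawdeg 65.3 ax [-0. -0. -1.] F [-0.6 -0.2 -0.8] w 1.001 j6 -0.22
```

{"op": "step_arm", "data": {"commands": [[[0.4, -1, 0], 0], [[0.4, -1, 0], 0], [[0.4, -1, 0], 0], [[0.4, -1, 0], 0], [[0.4, -1, 0], 0]], "gripper": 0.4}}

```text
time_s: 0.85
eef_pos: [299.9, 275.3, 242.4]
ee_rot: [0.691, 0.151, 0.691, -0.151]
force: [1.6, 0.3, 0.2]
grip_width: 0.297
```

```bash
python3 -c "
from h import *
st()"
```

```text
t 0.85 pos [299.9 275.3 242.4] jawdeg 65.3 ax [ 0.  0. -1.] F [1.6 0.3 0.2] w 0.297 j6 -0.69
```

{"op": "step_arm", "data": {"commands": [[[0.48, -0.96, 0], -0.04], [[0.48, -0.96, 0], -0.04], [[0.48, -0.96, 0], -0.04], [[0.48, -0.96, 0], -0.04], [[0.48, -0.96, 0], -0.04]]}}

```text
time_s: 1.35
eef_pos: [396.2, 83.1, 242.5]
ee_rot: [0.609, 0.359, 0.609, -0.359]
force: [0.6, 1.7, 0.3]
grip_width: 0.301
```

{"op": "step_arm", "data": {"commands": [[[0.48, -0.96, 0], -0.04], [[0.48, -0.96, 0], -0.04], [[0.48, -0.96, 0], -0.04], [[0.48, -0.96, 0], -0.04], [[0.48, -0.96, 0], -0.027]]}}

```text
time_s: 1.85
eef_pos: [492.2, -109.0, 242.3]
ee_rot: [0.479, 0.52, 0.479, -0.52]
force: [-0.4, 0.2, -0.5]
grip_width: 0.3
```

{"op": "step_arm", "data": {"commands": [[[0.48, -0.96, -0.5], 0], [[0.48, -0.96, -0.5], 0], [[0.48, -0.92, -0.5], 0], [[0, 0, -0.5], 0], [[0, 0, 0], 0]]}}

```text
time_s: 2.35
eef_pos: [548.2, -220.8, 159.2]
ee_rot: [-0.478, -0.519, -0.482, 0.52]
force: [-0.2, 0.1, 0.3]
grip_width: 0.297
```

Run:
```python
from h import *
from rig import capture
st()
t=capture("top");crop(t,"t1",350,100,490,230,5)
w=capture("wrist");cv2.imwrite("pics/w1.png",w["image"]);s=capture("side");crop(s,"s1",355,245,515,395,5)
print(proj(w,[551.5,-222.6,60]),proj(t,[551.5,-222.6,60]))
```

```text
t 2.35 pos [ 548.2 -220.8  159.2] jawdeg -4.5 ax [-0.005  0.003 -1.   ] F [-0.2  0.1  0.3] w 0.297 j6 -0.5
[321.39329345 250.70520777] [417.27360579 218.22592768]
```

View pics/w1.png

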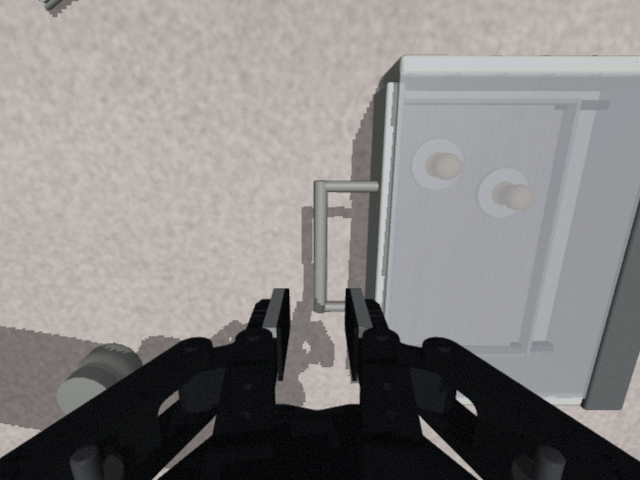

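The wrist view shows the bar running from (320,182) to (320,310), between the fingers and where it was predicted to be. I'm descending onto it now.

{"op": "step_arm", "data": {"commands": [[[0.04, -0.03, -0.9], 0], [[0, 0, -0.9], 0], [[0, 0, -0.6], 0], [[0, 0, -0.4], 0], [[0, 0, 0], 0]]}}

```text
time_s: 3.0
eef_pos: [550.6, -221.1, 49.8]
ee_rot: [-0.48, -0.518, -0.481, 0.519]
force: [-0.9, -0.5, 0.1]
grip_width: 0.299
```

{"op": "step_arm", "data": {"commands": [[[0, 0, 0], 0], [[0, 0, 0], 0], [[0, 0, 0], 0], [[0, 0, 0], 0], [[0, 0, 0], 0]], "gripper": 1, "force": 40}}

```text
time_s: 3.5
eef_pos: [551.7, -222.0, 52.1]
ee_rot: [0.481, 0.519, 0.48, -0.518]
force: [-0.7, 2.3, 7.2]
grip_width: 0.096
```

```bash
python3 -c "
from h import *
st()"
```

```text
t 3.5 pos [ 551.7 -222.    52.1] jawdeg -4.4 ax [ 0.002 -0.001 -1.   ] F [-0.7  2.3  7.2] w 0.096 j6 -0.5
```

{"op": "step_arm", "data": {"commands": [[[-0.2, 0.015, 0], 0], [[-0.4, 0.03, 0], 0], [[-0.5, 0.038, 0], 0], [[-0.5, 0.038, 0], 0], [[-0.5, 0.038, 0], 0]]}}

```text
time_s: 4.0
eef_pos: [467.7, -215.4, 52.1]
ee_rot: [0.482, 0.52, 0.479, -0.518]
force: [4.0, 4.9, 8.4]
grip_width: 0.098
```

```bash
python3 -c "
from h import *
st()"
```

```text
t 4.0 pos [ 467.7 -215.4   52.1] jawdeg -4.4 ax [ 0.004 -0.001 -1.   ] F [4.  4.9 8.4] w 0.098 j6 -0.58
```

{"op": "step_arm", "data": {"commands": [[[-0.5, 0.038, 0], 0], [[-0.4, 0.03, 0], 0], [[-0.3, 0.023, 0], 0], [[-0.2, 0.015, 0], 0], [[-0.1, 0.008, 0], 0]]}}

```text
time_s: 4.5
eef_pos: [407.6, -210.7, 52.1]
ee_rot: [0.481, 0.52, 0.479, -0.518]
force: [3.9, 10.0, 11.9]
grip_width: 0.1
```

```bash
python3 -c "
from h import *
st()"
```

```text
t 4.5 pos [ 407.6 -210.7   52.1] jawdeg -4.4 ax [ 0.003 -0.001 -1.   ] F [ 3.9 10.  11.9] w 0.1 j6 -0.66
```

{"op": "step_arm", "data": {"commands": [[[-0.08, 0.02, -0.02], 0], [[-0.06, 0.01, 0], 0], [[-0.05, 0.01, 0], 0], [[-0.05, 0.01, 0], 0], [[0, 0, 0], 0]]}}

```text
time_s: 5.0
eef_pos: [406.6, -210.9, 52.4]
ee_rot: [0.487, 0.524, 0.471, -0.516]
force: [59.6, 13.0, -17.8]
grip_width: 0.098
```

```bash
python3 -c "
from h import *
st()"
```

```text
t 5.0 pos [ 406.6 -210.9   52.4] jawdeg -4.6 ax [ 0.024 -0.009 -1.   ] F [ 59.6  13.  -17.8] w 0.098 j6 -0.67
```

{"op": "step_arm", "data": {"commands": [[[0.1, -0.01, 0], 0], [[0.08, -0.01, 0.02], 0], [[0, 0, 0], 0]]}}

```text
time_s: 5.3
eef_pos: [407.2, -210.7, 52.2]
ee_rot: [0.483, 0.52, 0.478, -0.518]
force: [10.9, 4.2, 5.7]
grip_width: 0.102
```

```bash
python3 -c "
from h import *
st()"
```

```text
t 5.3 pos [ 407.2 -210.7   52.2] jawdeg -4.4 ax [ 0.007 -0.004 -1.   ] F [10.9  4.2  5.7] w 0.102 j6 -0.66
```

{"op": "step_arm", "data": {"commands": [[[0, 0, 0], 0], [[0, 0, 0], 0], [[0, 0, 0], 0]], "gripper": 0.4}}

```text
time_s: 5.6
eef_pos: [404.4, -210.0, 50.5]
ee_rot: [-0.481, -0.519, -0.48, 0.519]
force: [0.3, -0.3, 1.1]
grip_width: 0.301
```

{"op": "step_arm", "data": {"commands": [[[0, 0, 0.5], 0], [[0, 0, 1], 0], [[0, 0, 1], 0], [[0, 0, 1], 0], [[0, 0, 0], 0]]}}

```text
time_s: 6.1
eef_pos: [405.9, -211.2, 194.9]
ee_rot: [0.484, 0.519, 0.477, -0.519]
force: [-0.1, -0.8, -0.5]
grip_width: 0.3
```

Run:
```python
from h import *
from rig import capture
st()
t=capture("top");crop(t,"t2",350,100,510,250,5)
for z in (60,):
  m=cv2.cvtColor(t["image"],cv2.COLOR_BGR2GRAY)
s=capture("side");crop(s,"s2",300,245,460,395,5)
```

```text
t 6.1 pos [ 405.9 -211.2  194.9] jawdeg -4.4 ax [ 0.007 -0.006 -1.   ] F [-0.1 -0.8 -0.5] w 0.3 j6 -0.66
```

View pics/t2.png

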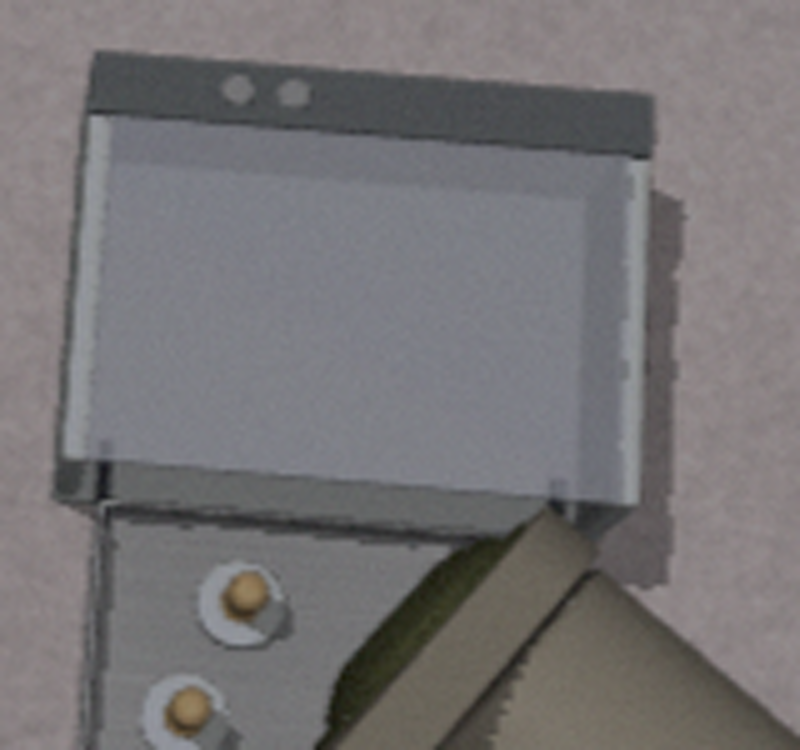

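View pics/s2.png

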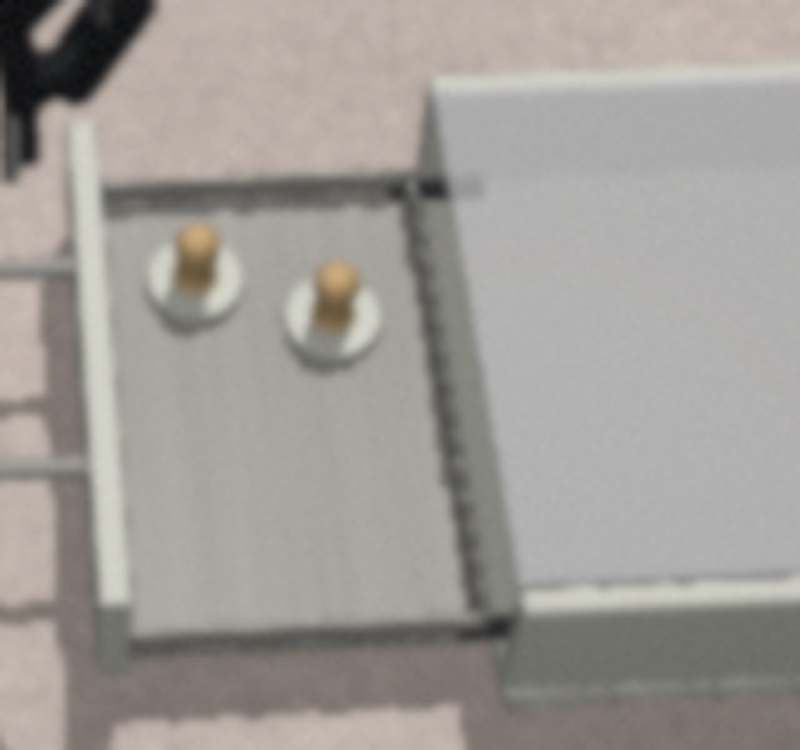

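The tray is at its stop. Both pacifiers stand upright in it, at side-crop pixels (195,280) and (335,315). Next is the catch.

{"op": "step_arm", "data": {"commands": [[[0.15, 0.95, 0], 0.03], [[0.15, 0.95, 0], 0.029], [[0.15, 0.95, 0], 0], [[0.15, 0.95, 0], 0], [[0.15, 0.95, 0], 0]], "gripper": 0.25}}

```text
time_s: 6.7
eef_pos: [433.8, -18.2, 188.8]
ee_rot: [0.525, 0.472, 0.527, -0.473]
force: [1.2, -1.3, -0.2]
grip_width: 0.375
```

{"op": "step_arm", "data": {"commands": [[[0.15, 0.95, 0], 0], [[0.15, 0.95, 0], 0], [[0.15, 0.95, 0], 0], [[0.15, 0.95, 0], 0], [[0.15, 0.95, -0.2], 0]]}}

```text
time_s: 7.2
eef_pos: [464.3, 171.7, 181.2]
ee_rot: [0.526, 0.472, 0.527, -0.473]
force: [0.8, -0.9, 1.2]
grip_width: 0.377
```

{"op": "step_arm", "data": {"commands": [[[0.15, 0.89, -0.5], 0], [[0, 0, -0.6], 0], [[0, 0, 0], 0], [[0, 0, 0], 0]]}}

```text
time_s: 7.6
eef_pos: [470.1, 205.3, 137.7]
ee_rot: [0.526, 0.472, 0.527, -0.473]
force: [0.4, -0.4, 0.1]
grip_width: 0.375
```

Run:
```python
from h import *
from rig import capture
st()
w=capture("wrist");cv2.imwrite("pics/w2.png",w["image"]);s=capture("side");crop(s,"s3",270,80,390,220,5)
```

```text
t 7.6 pos [470.1 205.3 137.7] jawdeg 6.2 ax [-0.002 -0.001 -1.   ] F [ 0.4 -0.4  0.1] w 0.375 j6 0.07
```

View pics/w2.png

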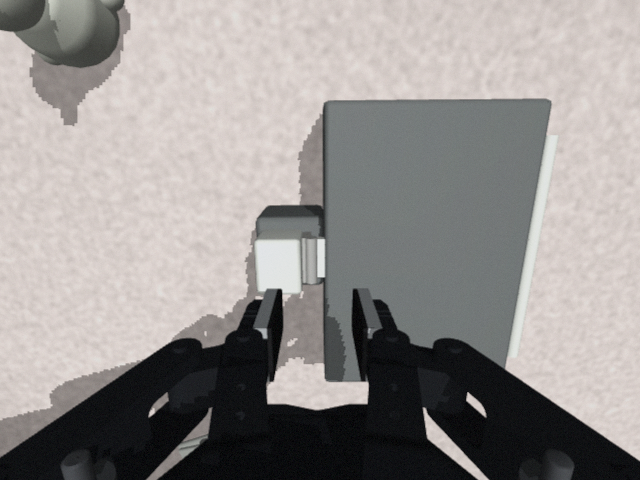

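View pics/s3.png

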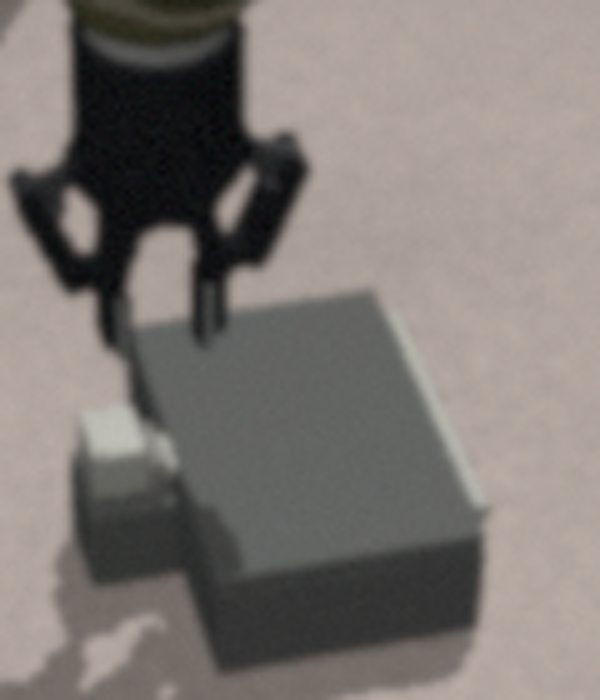

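{"op": "step_arm", "data": {"commands": [[[0.1, -0.02, -0.5], 0], [[0, 0, -0.35], 0], [[0, 0, -0.15], 0], [[0, 0, 0], 0]]}}

```text
time_s: 8.1
eef_pos: [474.6, 204.5, 98.5]
ee_rot: [0.526, 0.472, 0.526, -0.472]
force: [0.3, -0.4, 1.3]
grip_width: 0.372
```

Run:
```python
from h import *
from rig import capture
st()
s=capture("side");crop(s,"s4",270,80,390,220,5)
```

```text
t 8.1 pos [474.6 204.5  98.5] jawdeg 6.2 ax [-0. -0. -1.] F [ 0.3 -0.4  1.3] w 0.372 j6 0.07
```

View pics/s4.png

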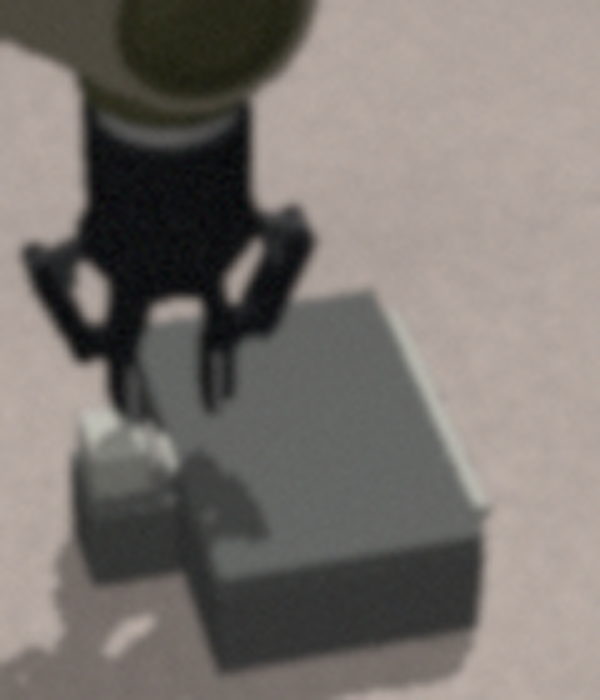

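{"op": "step_arm", "data": {"commands": [[[-0.06, -0.01, 0], 0], [[0, 0, -0.08], 0], [[0, 0, -0.05], 0], [[0, 0, 0], 0]], "gripper": 0.16}}

```text
time_s: 8.55
eef_pos: [472.0, 204.5, 92.9]
ee_rot: [0.526, 0.472, 0.526, -0.472]
force: [-0.3, -0.7, 0.2]
grip_width: 0.42
```

Run:
```python
from h import *
st()
```

```text
t 8.55 pos [472.  204.5  92.9] jawdeg 6.2 ax [-0. -0. -1.] F [-0.3 -0.7  0.2] w 0.42 j6 0.07
```

{"op": "step_arm", "data": {"commands": [[[0, 0, -0.05], 0], [[0, 0, -0.03], 0], [[0, 0, 0], 0]]}}

```text
time_s: 8.85
eef_pos: [472.1, 204.5, 89.8]
ee_rot: [0.526, 0.472, 0.526, -0.472]
force: [-0.2, -0.4, -0.0]
grip_width: 0.417
```

Run:
```python
from h import *
st()
```

```text
t 8.85 pos [472.1 204.5  89.8] jawdeg 6.2 ax [-0. -0. -1.] F [-0.2 -0.4 -0. ] w 0.417 j6 0.07
```

{"op": "step_arm", "data": {"commands": [[[0, 0, -0.03], 0], [[0, 0, -0.03], 0], [[0, 0, -0.03], 0], [[0, 0, 0], 0]]}}

```text
time_s: 9.25
eef_pos: [472.2, 204.5, 86.3]
ee_rot: [0.526, 0.472, 0.526, -0.472]
force: [-0.3, 0.1, 4.8]
grip_width: 0.422
```

Run:
```python
from h import *
from rig import capture
st()
s=capture("side");crop(s,"s5",270,80,390,220,5)
```

```text
t 9.25 pos [472.2 204.5  86.3] jawdeg 6.2 ax [ 0.  0. -1.] F [-0.3  0.1  4.8] w 0.422 j6 0.07
```

View pics/s5.png

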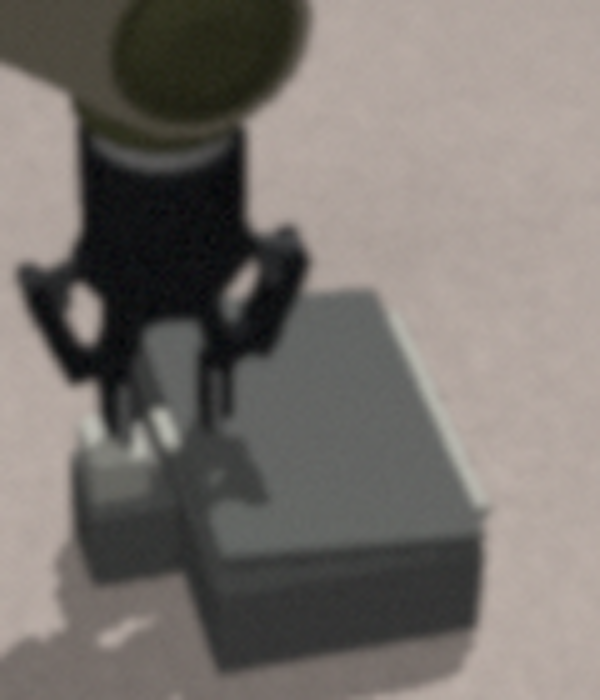

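Run:
```python
import numpy as np
def C(th):
    rs=[120,134]; return max(-r*np.cos(th)+5*np.sin(th) for r in rs), 120*np.sin(th)+5*np.cos(th)
th=0.115;ths=[th]
while th<1.92:
    th+= 0.04 if th<1.45 else (0.03 if th<1.65 else 0.02); ths.append(th)
P=np.array([C(t) for t in ths]); 
e=np.array([0.994,0.107])
W=np.c_[P[:,:1]*e,P[:,1]]; W-=W[0]
Q=np.round(W/40,2); D=np.diff(Q,axis=0).round(2)
for i in range(0,len(D),5): print(round(ths[min(i+5,len(ths)-1)],2),[[d.tolist(),0] for d in D[i:i+5]], W[min(i+5,len(W)-1)].round(1))
```

```text
0.32 [[[0.02, 0.0, 0.12], 0], [[0.03, 0.01, 0.12], 0], [[0.03, 0.0, 0.11], 0], [[0.03, 0.0, 0.12], 0], [[0.04, 0.01, 0.11], 0]] [ 6.1  0.7 23.2]
0.51 [[[0.05, 0.0, 0.11], 0], [[0.04, 0.01, 0.11], 0], [[0.06, 0.0, 0.11], 0], [[0.05, 0.01, 0.1], 0], [[0.06, 0.0, 0.11], 0]] [16.6  1.8 44.7]
0.72 [[[0.07, 0.01, 0.1], 0], [[0.07, 0.01, 0.1], 0], [[0.07, 0.01, 0.09], 0], [[0.08, 0.01, 0.09], 0], [[0.08, 0.0, 0.09], 0]] [31.1  3.3 63.7]
0.92 [[[0.08, 0.01, 0.09], 0], [[0.09, 0.01, 0.08], 0], [[0.09, 0.01, 0.08], 0], [[0.09, 0.01, 0.07], 0], [[0.1, 0.01, 0.08], 0]] [49.1  5.3 79.4]
1.12 [[[0.1, 0.01, 0.06], 0], [[0.1, 0.01, 0.07], 0], [[0.1, 0.01, 0.05], 0], [[0.11, 0.02, 0.06], 0], [[0.11, 0.01, 0.05], 0]] [69.9  7.5 91.2]
1.32 [[[0.11, 0.01, 0.05], 0], [[0.11, 0.01, 0.04], 0], [[0.11, 0.01, 0.04], 0], [[0.12, 0.02, 0.03], 0], [[0.11, 0.01, 0.03], 0]] [92.6 10.  98.6]
1.51 [[[0.12, 0.01, 0.02], 0], [[0.12, 0.01, 0.02], 0], [[0.12, 0.02, 0.01], 0], [[0.12, 0.01, 0.01], 0], [[0.09, 0.01, 0.0], 0]] [115.   12.4 101.3]
1.66 [[[0.09, 0.01, 0.0], 0], [[0.09, 0.01, 0.0], 0], [[0.09, 0.01, 0.0], 0], [[0.1, 0.01, -0.01], 0], [[0.1, 0.01, -0.01], 0]] [134.1  14.4 100.4]
1.76 [[[0.07, 0.01, -0.01], 0], [[0.06, 0.01, -0.01], 0], [[0.07, 0.0, -0.01], 0], [[0.06, 0.01, -0.01], 0], [[0.07, 0.01, -0.01], 0]] [147.2  15.8  98.3]
1.86 [[[0.06, 0.0, -0.02], 0], [[0.07, 0.01, -0.01], 0], [[0.06, 0.01, -0.02], 0], [[0.07, 0.0, -0.02], 0], [[0.06, 0.01, -0.01], 0]] [160.   17.2  95. ]
1.94 [[[0.06, 0.01, -0.02], 0], [[0.07, 0.0, -0.02], 0], [[0.06, 0.01, -0.03], 0], [[0.06, 0.01, -0.02], 0]] [170.   18.3  91.6]
```

{"op": "step_arm", "data": {"commands": [[[0.02, 0.0, 0.12], 0], [[0.03, 0.01, 0.12], 0], [[0.03, 0.0, 0.11], 0], [[0.03, 0.0, 0.12], 0], [[0.04, 0.01, 0.11], 0]]}}

```text
time_s: 9.8
eef_pos: [478.3, 205.3, 110.0]
ee_rot: [0.526, 0.472, 0.526, -0.472]
force: [-0.1, -1.3, 0.8]
grip_width: 0.419
```

Run:
```python
from h import *
from rig import capture
st()
s=capture("side");crop(s,"s6",270,80,390,220,5)
```

```text
t 9.8 pos [478.3 205.3 110. ] jawdeg 6.2 ax [ 0. -0. -1.] F [-0.1 -1.3  0.8] w 0.419 j6 0.07
```

View pics/s6.png

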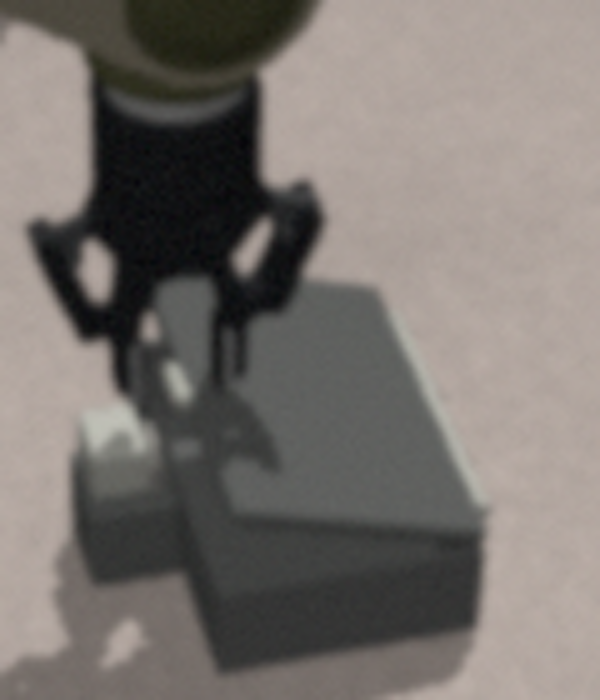

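The lid has lifted a little and is resting against the rear finger. I'm following its arc.

{"op": "step_arm", "data": {"commands": [[[0.05, 0.0, 0.11], 0], [[0.04, 0.01, 0.11], 0], [[0.06, 0.0, 0.11], 0], [[0.05, 0.01, 0.1], 0], [[0.06, 0.0, 0.11], 0]]}}

```text
time_s: 10.35
eef_pos: [488.7, 206.2, 131.4]
ee_rot: [0.526, 0.472, 0.526, -0.472]
force: [0.8, -0.5, 0.8]
grip_width: 0.418
```

{"op": "step_arm", "data": {"commands": [[[0.07, 0.01, 0.1], 0], [[0.07, 0.01, 0.1], 0], [[0.07, 0.01, 0.09], 0], [[0.08, 0.01, 0.09], 0], [[0.08, 0.0, 0.09], 0]]}}

```text
time_s: 10.85
eef_pos: [503.6, 207.8, 150.2]
ee_rot: [0.526, 0.472, 0.526, -0.472]
force: [0.3, -0.3, -0.1]
grip_width: 0.417
```

Run:
```python
from h import *
from rig import capture
st()
s=capture("side");crop(s,"s7",270,60,390,220,4)
```

```text
t 10.85 pos [503.6 207.8 150.2] jawdeg 6.2 ax [ 0.  0. -1.] F [ 0.3 -0.3 -0.1] w 0.417 j6 0.07
```

View pics/s7.png

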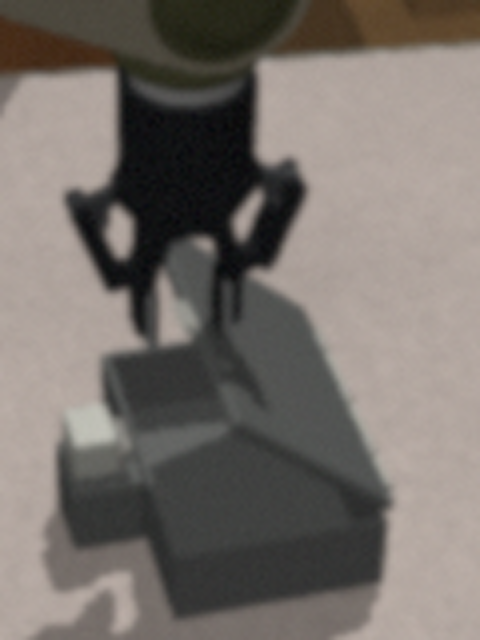

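{"op": "step_arm", "data": {"commands": [[[0.08, 0.01, 0.09], 0], [[0.09, 0.01, 0.08], 0], [[0.09, 0.01, 0.08], 0], [[0.09, 0.01, 0.07], 0], [[0.1, 0.01, 0.08], 0]]}}

```text
time_s: 11.4
eef_pos: [521.6, 209.8, 166.1]
ee_rot: [0.526, 0.472, 0.526, -0.472]
force: [-0.1, 0.1, -0.3]
grip_width: 0.417
```

{"op": "step_arm", "data": {"commands": [[[0.1, 0.01, 0.06], 0], [[0.1, 0.01, 0.07], 0], [[0.1, 0.01, 0.05], 0], [[0.11, 0.02, 0.06], 0], [[0.11, 0.01, 0.05], 0]]}}

```text
time_s: 11.9
eef_pos: [542.5, 212.2, 177.7]
ee_rot: [0.526, 0.472, 0.526, -0.472]
force: [0.9, 0.2, 1.1]
grip_width: 0.419
```

{"op": "step_arm", "data": {"commands": [[[0.11, 0.01, 0.05], 0], [[0.11, 0.01, 0.04], 0], [[0.11, 0.01, 0.04], 0], [[0.12, 0.02, 0.03], 0], [[0.11, 0.01, 0.03], 0]]}}

```text
time_s: 12.4
eef_pos: [564.9, 214.6, 185.2]
ee_rot: [0.526, 0.472, 0.526, -0.472]
force: [0.1, 0.5, -0.2]
grip_width: 0.42
```

Run:
```python
from h import *
from rig import capture
st()
s=capture("side");crop(s,"s8",270,20,410,220,4)
```

```text
t 12.4 pos [564.9 214.6 185.2] jawdeg 6.2 ax [-0. -0. -1.] F [ 0.1  0.5 -0.2] w 0.42 j6 0.06
```

View pics/s8.png

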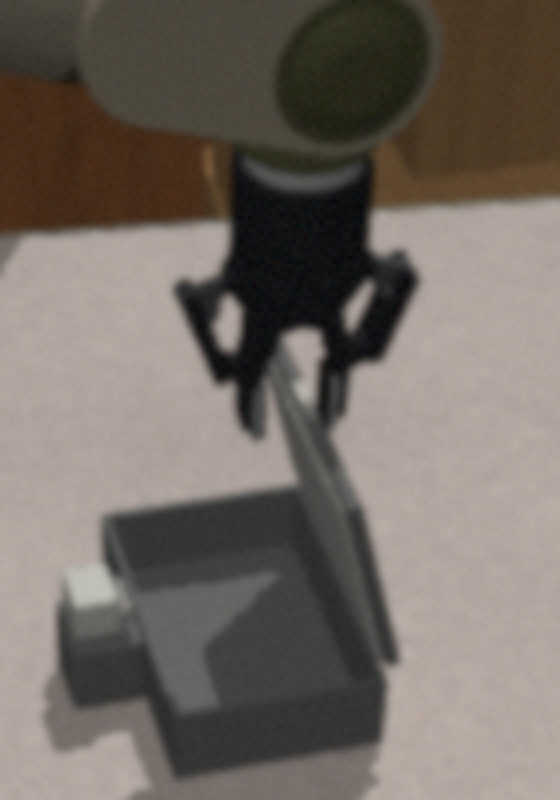

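The lid is near upright and sits between the fingers. I'm carrying on slowly.

{"op": "step_arm", "data": {"commands": [[[0.12, 0.01, 0.02], 0], [[0.12, 0.01, 0.02], 0], [[0.12, 0.02, 0.01], 0], [[0.12, 0.01, 0.01], 0], [[0.09, 0.01, 0.0], 0]]}}

```text
time_s: 12.95
eef_pos: [587.8, 217.0, 187.5]
ee_rot: [0.526, 0.472, 0.526, -0.472]
force: [0.9, -0.4, 0.1]
grip_width: 0.419
```

{"op": "step_arm", "data": {"commands": [[[0.09, 0.01, 0.0], 0], [[0.09, 0.01, 0.0], 0], [[0.09, 0.01, 0.0], 0], [[0.1, 0.01, -0.01], 0], [[0.1, 0.01, -0.01], 0]]}}

```text
time_s: 13.45
eef_pos: [606.4, 219.0, 186.7]
ee_rot: [0.526, 0.472, 0.526, -0.472]
force: [0.6, 0.5, 0.4]
grip_width: 0.42
```

{"op": "step_arm", "data": {"commands": [[[0.07, 0.01, -0.01], 0], [[0.06, 0.01, -0.01], 0], [[0.07, 0.0, -0.01], 0], [[0.06, 0.01, -0.01], 0], [[0.07, 0.01, -0.01], 0]]}}

```text
time_s: 13.95
eef_pos: [619.5, 220.5, 184.7]
ee_rot: [0.526, 0.472, 0.526, -0.472]
force: [0.2, -0.2, 0.5]
grip_width: 0.42
```

Run:
```python
from h import *
from rig import capture
st()
s=capture("side");crop(s,"s9",270,20,410,220,4)
```

```text
t 13.95 pos [619.5 220.5 184.7] jawdeg 6.2 ax [-0. -0. -1.] F [ 0.2 -0.2  0.5] w 0.42 j6 0.06
```

View pics/s9.png

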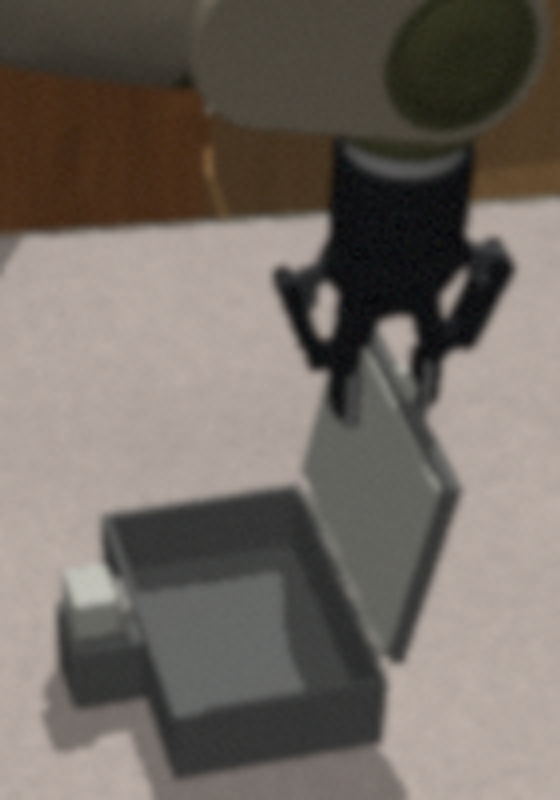

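{"op": "step_arm", "data": {"commands": [[[0.06, 0.0, -0.02], 0], [[0.06, 0.01, -0.01], 0], [[0.06, 0.01, -0.02], 0], [[0.06, 0.0, -0.02], 0], [[0.05, 0.01, -0.01], 0]]}}

```text
time_s: 14.5
eef_pos: [631.1, 221.7, 181.4]
ee_rot: [0.526, 0.472, 0.526, -0.472]
force: [0.4, -0.1, 0.4]
grip_width: 0.416
```

{"op": "step_arm", "data": {"commands": [[[0.05, 0.01, -0.02], 0], [[0.05, 0.0, -0.02], 0], [[0.05, 0.01, -0.02], 0], [[0.05, 0.01, -0.02], 0], [[0.05, 0, 0], 0]]}}

```text
time_s: 15.0
eef_pos: [641.0, 223.0, 178.1]
ee_rot: [0.526, 0.472, 0.526, -0.472]
force: [-0.1, 0.4, 0.0]
grip_width: 0.419
```

{"op": "step_arm", "data": {"commands": [[[0.05, 0, 0], 0], [[0.05, 0.01, 0], 0], [[0, 0, 0], 0]]}}

```text
time_s: 15.3
eef_pos: [645.1, 223.3, 178.3]
ee_rot: [0.526, 0.472, 0.526, -0.472]
force: [-0.2, 0.2, -0.1]
grip_width: 0.419
```

Run:
```python
from h import *
from rig import capture
st()
s=capture("side");crop(s,"s10",290,0,430,200,4)
```

```text
t 15.3 pos [645.1 223.3 178.3] jawdeg 6.2 ax [ 0.  0. -1.] F [-0.2  0.2 -0.1] w 0.419 j6 0.05
```

View pics/s10.png

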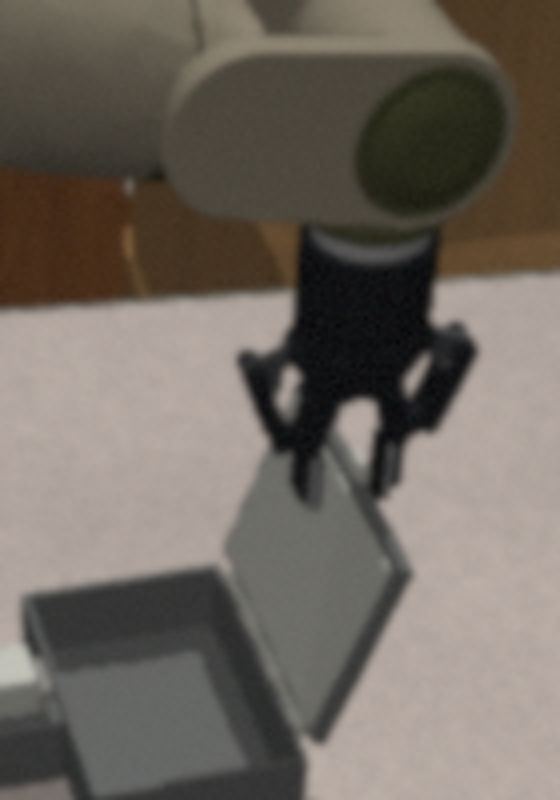

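{"op": "step_arm", "data": {"commands": [[[-0.06, 0, 0.3], 0], [[0, 0, 0.8], 0], [[0, 0, 0.8], 0], [[-0.3, -0.9, 0], 0], [[-0.3, -0.9, 0], 0]]}}

```text
time_s: 15.85
eef_pos: [618.2, 151.1, 256.2]
ee_rot: [0.528, 0.472, 0.526, -0.471]
force: [0.9, 0.1, -0.4]
grip_width: 0.419
```

Run:
```python
from h import *
from rig import capture
st()
t=capture("top");crop(t,"t3",350,180,490,260,5);cv2.imwrite("pics/t3f.png",t["image"])
s=capture("side");crop(s,"s11",300,245,460,395,5);cv2.imwrite("pics/s11f.png",s["image"])
```

```text
t 15.85 pos [618.2 151.1 256.2] jawdeg 6.3 ax [ 0.003  0.    -1.   ] F [ 0.9  0.1 -0.4] w 0.419 j6 -0.05
```

View pics/t3f.png

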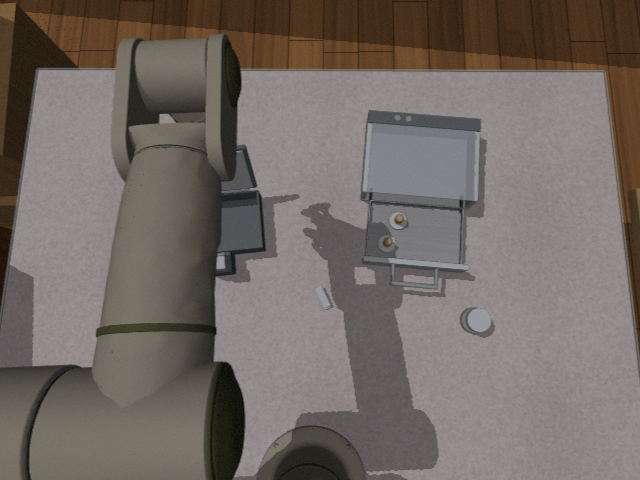

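View pics/s11f.png

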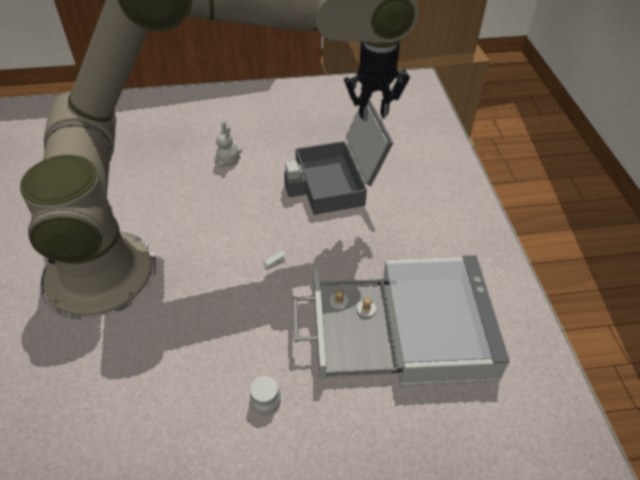

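```bash
cat >> h.py <<'E'
def teats(c,roi):
    x0,y0,x1,y1=roi; h=cv2.cvtColor(c["image"],cv2.COLOR_BGR2HSV); m=cv2.inRange(h,(8,70,40),(25,255,255)); k=np.zeros_like(m);k[y0:y1,x0:x1]=m[y0:y1,x0:x1]
    n,l,s,ce=cv2.connectedComponentsWithStats(k)
    return [(ce[i],s[i,4]) for i in range(1,n) if s[i,4]>12]
E
python3 - <<'E'
from h import *
from rig import capture
t=capture("top");s=capture("side");np.set_printoptions(precision=1,suppress=True)
a=teats(t,(280,150,500,300));b=teats(s,(200,220,450,400));print(a,b)
for p,_ in a:
  for q,_ in b:
    X,e=two(t,p,s,q)
    print(p,q,X,e) 
  print(plane(t,*p,43))
E
```

```text
[(array([398.5, 219. ]), np.int32(60)), (array([387.2, 241.9]), np.int32(60))] [(array([338.8, 296. ]), np.int32(93)), (array([366.6, 303.9]), np.int32(83))]
[398.5 219. ] [338.8 296. ] [ 520.3 -180.8   77.7] 48.34933700268122
[398.5 219. ] [366.6 303.9] [ 554.3 -185.5   38.6] 0.5632804452544773
[ 553.5 -184.8   43. ]
[387.2 241.9] [338.8 296. ] [ 502.1 -159.7   39.5] 0.6358715630166653
[387.2 241.9] [366.6 303.9] [ 534.9 -165.4    5.2] 50.934247080196705
[ 501.8 -159.2   43. ]
```

{"op": "step_arm", "data": {"commands": [[[-0.13, -0.7, 0], -0.045], [[-0.13, -0.7, 0], -0.045], [[-0.13, -0.7, 0], -0.045], [[-0.13, -0.7, -0.2], -0.045], [[-0.13, -0.7, -0.3], -0.045]], "gripper": 0}}

```text
time_s: 16.55
eef_pos: [593.0, 11.4, 235.0]
ee_rot: [0.329, 0.626, 0.329, -0.625]
force: [-0.2, -0.0, -0.4]
grip_width: 0.504
```

{"op": "step_arm", "data": {"commands": [[[-0.13, -0.7, -0.3], -0.045], [[-0.13, -0.7, -0.3], -0.045], [[-0.13, -0.7, -0.3], -0.045], [[-0.13, -0.7, -0.3], -0.045], [[-0.13, -0.7, -0.3], -0.045]]}}

```text
time_s: 17.05
eef_pos: [567.0, -128.9, 174.2]
ee_rot: [0.092, 0.701, 0.092, -0.701]
force: [-0.2, -0.9, 0.9]
grip_width: 0.496
```

{"op": "step_arm", "data": {"commands": [[[-0.13, -0.7, -0.3], -0.045], [[-0.13, -0.7, -0.3], -0.045], [[0, 0, 0], 0], [[0, 0, 0], 0]]}}

```text
time_s: 17.45
eef_pos: [556.7, -184.1, 150.5]
ee_rot: [-0.006, 0.707, -0.005, -0.707]
force: [0.3, -0.5, 1.0]
grip_width: 0.499
```

Run:
```python
from h import *
from rig import capture
st()
w=capture("wrist");cv2.imwrite("pics/w3.png",w["image"])
print(teats(w,(0,0,640,480)))
print(proj(w,[554,-185,39]),proj(w,[502,-159.5,39]))
for p,_ in teats(w,(0,0,640,480)): print(plane(w,*p,45).round(1))
```

```text
t 17.45 pos [ 556.7 -184.1  150.5] jawdeg -90.9 ax [ 0.  0. -1.] F [ 0.3 -0.5  1. ] w 0.499 j6 1.07
[(array([318.59612278, 248.55411955]), np.int32(619)), (array([286.91883614, 311.73660031]), np.int32(653))]
[318.27944429 247.29823182] [287.15158975 310.16441208]
[ 554.9 -185.2   45. ]
[ 503.8 -159.9   45. ]
```

View pics/w3.png

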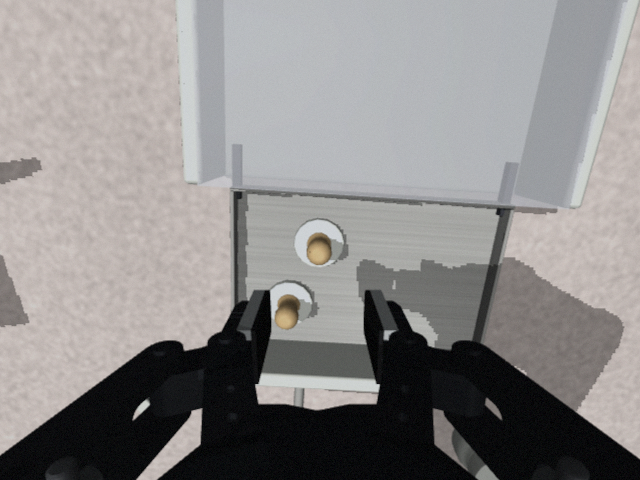

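The wrist view shows both pacifiers upright, at (319,248) and (288,311). I'm descending on the far one.

{"op": "step_arm", "data": {"commands": [[[-0.06, -0.03, -0.8], 0], [[0, 0, -0.8], 0], [[0, 0, -0.7], 0], [[0, 0, -0.4], 0], [[0, 0, -0.15], 0]]}}

```text
time_s: 18.0
eef_pos: [553.9, -184.3, 35.3]
ee_rot: [0.005, -0.707, 0.005, 0.708]
force: [-0.2, -0.5, 0.5]
grip_width: 0.502
```

{"op": "step_arm", "data": {"commands": [[[0, 0, 0], 0], [[0, 0, 0], 0], [[0, 0, 0], 0], [[0, 0, 0], 0], [[0, 0, 0], 0]], "gripper": 1, "force": 30}}

```text
time_s: 18.5
eef_pos: [553.9, -186.0, 36.7]
ee_rot: [-0.006, 0.707, -0.006, -0.707]
force: [0.5, -0.6, -1.3]
grip_width: 0.428
```

Run:
```python
from h import *
st()
```

```text
t 18.5 pos [ 553.9 -186.    36.7] jawdeg -91.0 ax [ 0.001 -0.    -1.   ] F [ 0.5 -0.6 -1.3] w 0.428 j6 1.06
```

The jaws stopped on the shield at a 36 mm opening, so they are slightly too low. I'm opening, rising 6 mm and gripping the teat instead.

{"op": "step_arm", "data": {"commands": [[[0, 0, 0], 0], [[0, 0, 0], 0], [[0, 0, 0.08], 0], [[0, 0, 0.07], 0], [[0, 0, 0], 0]], "gripper": 0}}

```text
time_s: 19.0
eef_pos: [554.0, -186.0, 42.9]
ee_rot: [-0.006, 0.707, -0.006, -0.707]
force: [0.3, 0.5, -0.0]
grip_width: 0.501
```

{"op": "step_arm", "data": {"commands": [[[0, 0, 0], 0], [[0, 0, 0], 0], [[0, 0, 0], 0], [[0, 0, 0], 0], [[0, 0, 0], 0]], "gripper": 1, "force": 30}}

```text
time_s: 19.5
eef_pos: [553.7, -185.9, 42.4]
ee_rot: [0.006, -0.707, 0.006, 0.707]
force: [-1.5, -0.1, 2.0]
grip_width: 0.195
```

Run:
```python
from h import *
from rig import capture
st()
w=capture("wrist");cv2.imwrite("pics/w4.png",w["image"])
```

```text
t 19.5 pos [ 553.7 -185.9   42.4] jawdeg -91.0 ax [-0.  0. -1.] F [-1.5 -0.1  2. ] w 0.195 j6 1.06
```

View pics/w4.png

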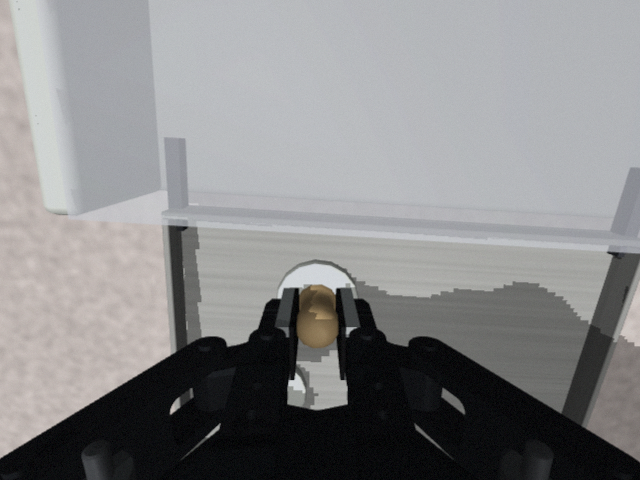

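{"op": "step_arm", "data": {"commands": [[[0, 0, 0.3], 0], [[0, 0, 0.6], 0], [[0, 0, 0.7], 0], [[0, 0, 0.6], 0], [[0, 0, 0], 0]]}}

```text
time_s: 20.05
eef_pos: [555.1, -186.6, 134.3]
ee_rot: [-0.005, 0.709, -0.007, -0.705]
force: [0.6, 0.5, -1.1]
grip_width: 0.201
```

Run:
```python
from h import *
st()
```

```text
t 20.05 pos [ 555.1 -186.6  134.3] jawdeg -91.0 ax [ 0.006 -0.003 -1.   ] F [ 0.6  0.5 -1.1] w 0.201 j6 1.06
```

{"op": "step_arm", "data": {"commands": [[[0, 0.5, 0], 0], [[-0.04, 0.9, 0], 0], [[-0.04, 0.9, 0], 0], [[-0.04, 0.9, 0], 0], [[-0.04, 0.9, 0], 0]]}}

```text
time_s: 20.55
eef_pos: [546.8, -20.4, 129.9]
ee_rot: [0.006, -0.707, 0.006, 0.707]
force: [0.4, -0.2, 0.1]
grip_width: 0.198
```

{"op": "step_arm", "data": {"commands": [[[-0.04, 0.9, 0], 0], [[-0.04, 0.9, 0], 0], [[-0.04, 0.9, 0], 0], [[-0.04, 0.9, 0], 0], [[-0.04, 0.9, 0], 0]]}}

```text
time_s: 21.05
eef_pos: [538.8, 159.6, 129.9]
ee_rot: [0.006, -0.707, 0.006, 0.707]
force: [-0.2, -0.4, -0.0]
grip_width: 0.2
```

Run:
```python
from h import *
st()
```

```text
t 21.05 pos [538.8 159.6 129.9] jawdeg -91.0 ax [-0.001 -0.    -1.   ] F [-0.2 -0.4 -0. ] w 0.2 j6 1.67
```

{"op": "step_arm", "data": {"commands": [[[-0.03, 0.9, 0], 0], [[-0.03, 0.9, 0], 0], [[0, 0.37, -0.3], 0], [[0, 0, -0.7], 0], [[0, 0, -0.7], 0]]}}

```text
time_s: 21.55
eef_pos: [536.6, 244.9, 60.7]
ee_rot: [0.006, -0.707, 0.006, 0.707]
force: [0.4, 0.4, -0.1]
grip_width: 0.194
```

{"op": "step_arm", "data": {"commands": [[[0, 0, -0.5], 0], [[0, 0, -0.15], 0], [[0, 0, -0.08], 0], [[0, 0, 0], 0]]}}

```text
time_s: 21.95
eef_pos: [537.2, 244.7, 33.4]
ee_rot: [-0.006, 0.707, -0.006, -0.707]
force: [-0.2, 0.2, -0.8]
grip_width: 0.198
```

Run:
```python
from h import *
from rig import capture
st()
s=capture("side");crop(s,"s12",270,60,430,220,4)
```

```text
t 21.95 pos [537.2 244.7  33.4] jawdeg -91.0 ax [ 0.  0. -1.] F [-0.2  0.2 -0.8] w 0.198 j6 1.82
```

View pics/s12.png

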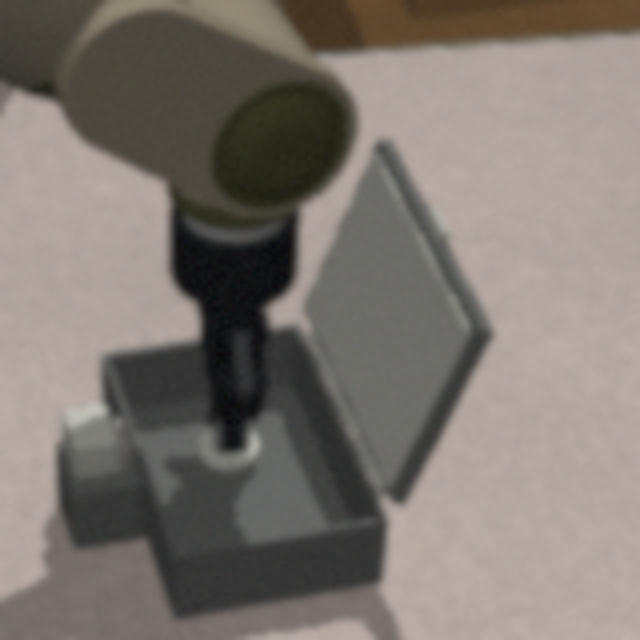

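{"op": "step_arm", "data": {"commands": [[[0, 0, -0.1], 0], [[0, 0, -0.05], 0], [[0, 0, 0], 0]]}}

```text
time_s: 22.3
eef_pos: [536.9, 244.9, 27.0]
ee_rot: [0.006, -0.707, 0.006, 0.707]
force: [0.6, 0.1, -0.8]
grip_width: 0.199
```

Run:
```python
from h import *
st()
```

```text
t 22.3 pos [536.9 244.9  27. ] jawdeg -91.0 ax [-0. -0. -1.] F [ 0.6  0.1 -0.8] w 0.199 j6 1.82
```

{"op": "step_arm", "data": {"commands": [[[0, 0, 0], 0], [[0, 0, 0], 0], [[0, 0, 0], 0]], "gripper": 0.25}}

```text
time_s: 22.6
eef_pos: [537.0, 245.0, 27.2]
ee_rot: [-0.006, 0.707, -0.006, -0.707]
force: [-0.1, 0.7, 0.4]
grip_width: 0.374
```

{"op": "step_arm", "data": {"commands": [[[0, 0, 0.3], 0], [[0, 0, 0.6], 0], [[0, 0, 0.9], 0], [[0, 0, 0.9], 0], [[0, 0, 0], 0]]}}

```text
time_s: 23.1
eef_pos: [539.1, 245.6, 141.1]
ee_rot: [-0.007, 0.71, -0.005, -0.704]
force: [0.5, -0.1, -0.7]
grip_width: 0.374
```

{"op": "step_arm", "data": {"commands": [[[0, -0.9, 0], 0], [[0, -0.9, 0], 0], [[0, -0.9, 0], 0], [[0, -0.9, 0], 0], [[0, -0.9, 0], 0]], "gripper": 0}}

```text
time_s: 23.6
eef_pos: [536.6, 63.6, 135.3]
ee_rot: [-0.006, 0.707, -0.006, -0.707]
force: [0.7, 0.2, -0.7]
grip_width: 0.501
```

Run:
```python
from h import *
from rig import capture
st()
t=capture("top");s=capture("side");np.set_printoptions(precision=1,suppress=True)
cv2.imwrite("pics/t4.png",t["image"]);cv2.imwrite("pics/s13.png",s["image"])
a=teats(t,(100,150,500,300));b=teats(s,(200,110,450,400));print(a,b)
for p,_ in a:
  for q,_ in b:
    X,e=two(t,p,s,q)
    if e<5: print(p,q,X,e)
```

```text
t 23.6 pos [536.6  63.6 135.3] jawdeg -91.0 ax [ 0. -0. -1.] F [ 0.7  0.2 -0.7] w 0.501 j6 1.49
[(array([387.1, 242. ]), np.int32(60))] [(array([326.6, 167.7]), np.int32(56)), (array([338.7, 296.1]), np.int32(77))]
[387.1 242. ] [338.7 296.1] [ 502.1 -159.5   39. ] 0.8016696429573793
```

View pics/s13.png

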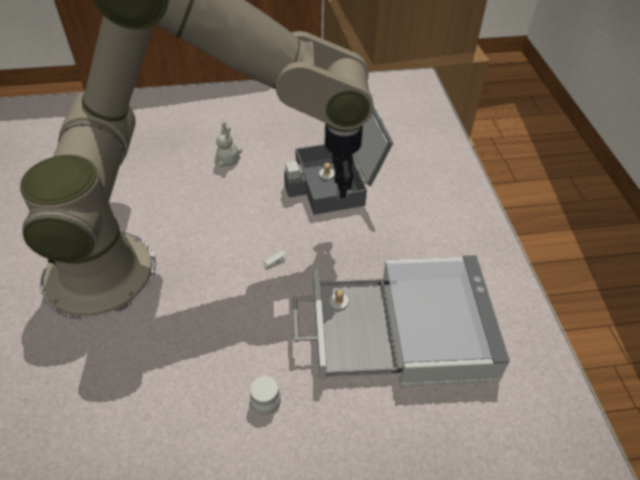

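View pics/t4.png

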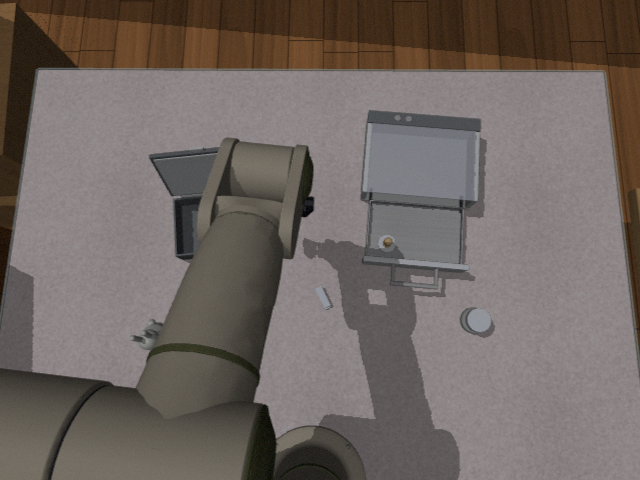

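The first pacifier stands in the case at side pixel (327,170). The second is still at (339,297) in the tray.

{"op": "step_arm", "data": {"commands": [[[-0.14, -0.93, 0], 0], [[-0.14, -0.93, 0], 0], [[-0.14, -0.93, 0], 0], [[-0.14, -0.93, 0], 0], [[-0.14, -0.93, 0], 0]]}}

```text
time_s: 24.2
eef_pos: [508.6, -121.9, 135.3]
ee_rot: [-0.006, 0.707, -0.006, -0.707]
force: [1.2, -0.5, 0.7]
grip_width: 0.496
```

{"op": "step_arm", "data": {"commands": [[[-0.14, -0.93, 0], 0], [[0, 0, 0], 0], [[0, 0, 0], 0]]}}

```text
time_s: 24.5
eef_pos: [503.3, -158.1, 135.1]
ee_rot: [0.007, -0.707, 0.006, 0.707]
force: [0.2, 0.4, -0.2]
grip_width: 0.5
```

Run:
```python
from h import *
from rig import capture
st()
w=capture("wrist")
for p,n in teats(w,(0,0,640,480)): print(p,n,plane(w,*p,42).round(1))
```

```text
t 24.5 pos [ 503.3 -158.1  135.1] jawdeg -91.0 ax [-0.  0. -1.] F [ 0.2  0.4 -0.2] w 0.5 j6 1.06
[318.96910112 252.95926966] 712 [ 502.  -159.4   42. ]
```

{"op": "step_arm", "data": {"commands": [[[-0.03, -0.03, -0.8], 0], [[0, 0, -0.8], 0], [[0, 0, -0.5], 0], [[0, 0, -0.22], 0], [[0, 0, 0], 0]]}}

```text
time_s: 25.05
eef_pos: [502.0, -158.3, 41.7]
ee_rot: [0.006, -0.707, 0.005, 0.708]
force: [0.2, -0.7, 0.6]
grip_width: 0.502
```

{"op": "step_arm", "data": {"commands": [[[0, 0, 0], 0], [[0, 0, 0], 0], [[0, 0, 0], 0], [[0, 0, 0], 0], [[0, 0, 0], 0]], "gripper": 1}}

```text
time_s: 25.55
eef_pos: [502.8, -159.5, 43.6]
ee_rot: [-0.006, 0.708, -0.006, -0.706]
force: [0.1, 3.0, 7.1]
grip_width: 0.198
```

Run:
```python
from h import *
st()
```

```text
t 25.55 pos [ 502.8 -159.5   43.6] jawdeg -91.0 ax [ 0.002 -0.001 -1.   ] F [0.1 3.  7.1] w 0.198 j6 1.06
```

{"op": "step_arm", "data": {"commands": [[[0, 0, 0.3], 0], [[0, 0, 0.6], 0], [[0, 0, 0.7], 0], [[0, 0, 0.6], 0], [[0, 0, 0], 0]]}}

```text
time_s: 26.05
eef_pos: [503.5, -160.3, 134.2]
ee_rot: [-0.005, 0.709, -0.007, -0.705]
force: [-0.3, 0.7, 0.3]
grip_width: 0.202
```

{"op": "step_arm", "data": {"commands": [[[0.05, 0.5, 0], 0], [[0.12, 0.9, 0], 0], [[0.12, 0.9, 0], 0], [[0.12, 0.9, 0], 0], [[0.12, 0.9, 0], 0]]}}

```text
time_s: 26.55
eef_pos: [523.0, 5.9, 130.1]
ee_rot: [0.006, -0.707, 0.006, 0.707]
force: [0.2, 0.0, 0.1]
grip_width: 0.2
```

Run:
```python
from h import *
st()
```

```text
t 26.55 pos [523.    5.9 130.1] jawdeg -91.0 ax [-0.001  0.    -1.   ] F [0.2 0.  0.1] w 0.2 j6 1.38
```

{"op": "step_arm", "data": {"commands": [[[0.1, 0.85, 0], 0], [[0.1, 0.85, 0], 0], [[0.1, 0.85, 0], 0], [[0.11, 0.85, 0], 0], [[0.11, 0.87, 0], 0]]}}

```text
time_s: 27.05
eef_pos: [543.9, 176.6, 130.1]
ee_rot: [0.006, -0.707, 0.006, 0.707]
force: [0.5, 0.1, 0.2]
grip_width: 0.199
```

Run:
```python
from h import *
from rig import capture
st()
w=capture("wrist");cv2.imwrite("pics/w5.png",w["image"])
```

```text
t 27.05 pos [543.9 176.6 130.1] jawdeg -91.0 ax [-0.001 -0.    -1.   ] F [0.5 0.1 0.2] w 0.199 j6 1.7
```

View pics/w5.png

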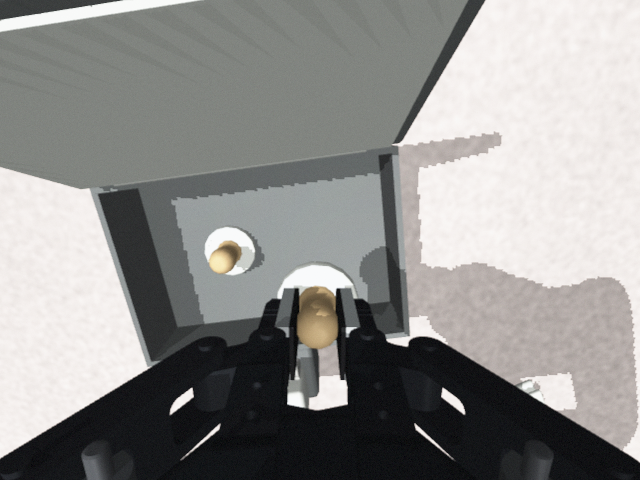

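The wrist view shows pacifier 1 upright in the case at (230,250) and the second one held above the free half. I'm lowering it.

{"op": "step_arm", "data": {"commands": [[[0, 0, -0.5], 0], [[0, 0, -0.7], 0], [[0, 0, -0.7], 0], [[0, 0, -0.4], 0], [[0, 0, -0.15], 0]]}}

```text
time_s: 27.6
eef_pos: [543.0, 175.1, 30.4]
ee_rot: [0.006, -0.706, 0.006, 0.708]
force: [0.2, 0.8, -0.3]
grip_width: 0.202
```

Run:
```python
from h import *
st()
```

```text
t 27.6 pos [543.  175.1  30.4] jawdeg -91.0 ax [-0.003 -0.    -1.   ] F [ 0.2  0.8 -0.3] w 0.202 j6 1.69
```

{"op": "step_arm", "data": {"commands": [[[0, 0, -0.05], 0], [[0, 0, -0.03], 0], [[0, 0, 0], 0]]}}

```text
time_s: 27.9
eef_pos: [544.5, 175.4, 29.9]
ee_rot: [-0.006, 0.708, -0.006, -0.707]
force: [0.2, 0.7, 0.5]
grip_width: 0.199
```

Run:
```python
from h import *
st()
```

```text
t 27.9 pos [544.5 175.4  29.9] jawdeg -91.0 ax [ 0.001  0.    -1.   ] F [0.2 0.7 0.5] w 0.199 j6 1.69
```

{"op": "step_arm", "data": {"commands": [[[0, 0, -0.05], 0], [[0, 0, 0], 0]]}}

```text
time_s: 28.1
eef_pos: [544.6, 175.4, 27.6]
ee_rot: [-0.006, 0.708, -0.006, -0.707]
force: [1.5, 0.7, 1.1]
grip_width: 0.195
```

{"op": "step_arm", "data": {"commands": [[[0, 0, 0], 0], [[0, 0, 0], 0], [[0, 0, 0], 0]], "gripper": 0.25}}

```text
time_s: 28.4
eef_pos: [544.1, 175.3, 27.1]
ee_rot: [0.006, -0.707, 0.006, 0.707]
force: [-0.5, -0.6, -0.4]
grip_width: 0.375
```

{"op": "step_arm", "data": {"commands": [[[0, 0, 0.3], 0], [[0, 0, 0.6], 0], [[0, 0, 0.9], 0], [[0, 0, 0.9], 0], [[0, 0, 0.9], 0]]}}

```text
time_s: 28.9
eef_pos: [543.9, 175.3, 173.5]
ee_rot: [-0.006, 0.707, -0.006, -0.707]
force: [-0.1, -0.5, -0.1]
grip_width: 0.376
```

{"op": "step_arm", "data": {"commands": [[[0, 0.4, 0.4], 0.03], [[0, 0.4, 0.4], 0.03], [[0, 0, 0.3], 0], [[0, 0, 0], 0]]}}

```text
time_s: 29.3
eef_pos: [544.6, 207.2, 217.0]
ee_rot: [0.06, 0.706, 0.06, -0.703]
force: [-0.4, -0.6, -0.7]
grip_width: 0.375
```

Run:
```python
from h import *
from rig import capture
st()
w=capture("wrist");cv2.imwrite("pics/w6.png",w["image"])
s=capture("side");cv2.imwrite("pics/s14.png",s["image"])
```

```text
t 29.3 pos [544.6 207.2 217. ] jawdeg -80.3 ax [ 0.003  0.    -1.   ] F [-0.4 -0.6 -0.7] w 0.375 j6 1.56
```

View pics/w6.png

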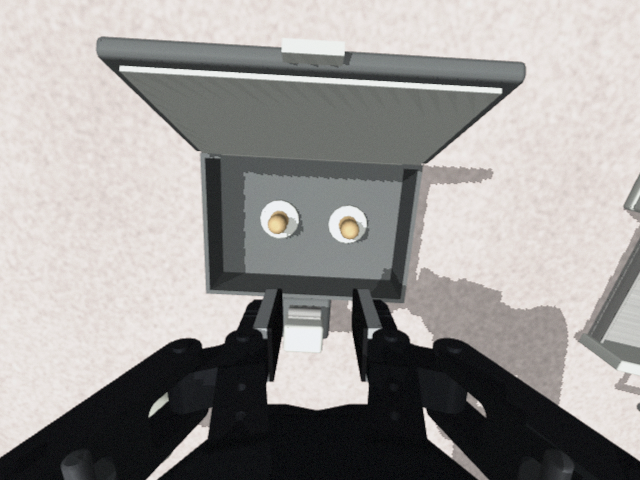

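View pics/s14.png

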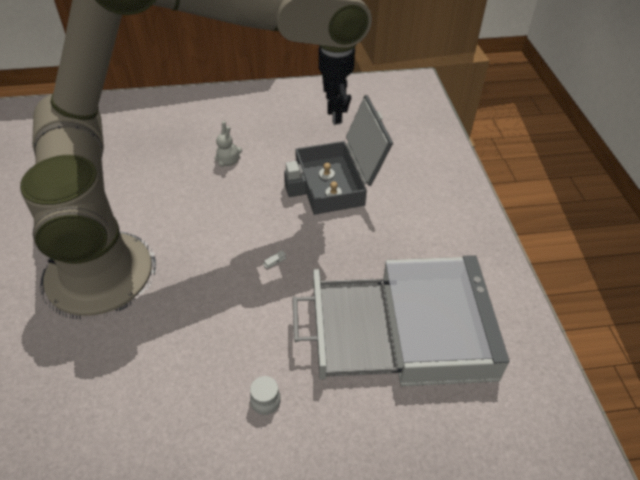

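Both pacifiers stand upright in the case, at wrist pixels (279,220) and (348,225), and the tray is empty. Next I plan the lid closing.

Run:
```python
import numpy as np
e=np.array([0.994,0.107]);H=np.array([609.2,219.0])
def C(th):
    return max(-r*np.cos(th)+5*np.sin(th) for r in (120,134)), 120*np.sin(th)+5*np.cos(th)
ths=np.r_[1.95:0.05:-0.06,0.03]
P=np.array([C(t) for t in ths]); W=np.c_[H+(P[:,:1]+11)*e,P[:,1]+69]
print(W[0].round(1),W[-1].round(1))
Q=np.round((W-W[0])/40,2);D=np.diff(Q,axis=0).round(2)
for i in range(0,len(D),5): print(round(ths[min(i+5,len(ths)-1)],2),[[d.tolist(),0] for d in D[i:i+5]], W[min(i+5,len(W)-1)].round(1))
```

```text
[674.1 226.  178.6] [501.1 207.4  77.6]
1.65 [[[-0.19, -0.02, 0.07], 0], [[-0.18, -0.02, 0.06], 0], [[-0.2, -0.02, 0.05], 0], [[-0.19, -0.02, 0.03], 0], [[-0.2, -0.02, 0.03], 0]] [635.6 221.8 188.2]
1.35 [[[-0.2, -0.02, 0.02], 0], [[-0.19, -0.02, 0.0], 0], [[-0.17, -0.02, 0.0], 0], [[-0.18, -0.02, -0.02], 0], [[-0.18, -0.02, -0.03], 0]] [598.9 217.9 187.2]
1.05 [[[-0.18, -0.02, -0.03], 0], [[-0.17, -0.02, -0.05], 0], [[-0.17, -0.02, -0.06], 0], [[-0.16, -0.02, -0.07], 0], [[-0.16, -0.01, -0.08], 0]] [565.1 214.3 175.6]
0.75 [[[-0.16, -0.02, -0.08], 0], [[-0.15, -0.02, -0.1], 0], [[-0.15, -0.01, -0.11], 0], [[-0.13, -0.02, -0.11], 0], [[-0.14, -0.01, -0.12], 0]] [536.2 211.1 154.5]
0.45 [[[-0.12, -0.01, -0.13], 0], [[-0.11, -0.02, -0.14], 0], [[-0.11, -0.01, -0.15], 0], [[-0.1, -0.01, -0.15], 0], [[-0.09, -0.01, -0.15], 0]] [514.9 208.8 125.7]
0.15 [[[-0.08, -0.01, -0.16], 0], [[-0.07, 0.0, -0.17], 0], [[-0.06, -0.01, -0.17], 0], [[-0.05, -0.01, -0.17], 0], [[-0.04, 0.0, -0.18], 0]] [502.9 207.6  91.9]
0.03 [[[-0.03, 0.0, -0.18], 0], [[-0.02, -0.01, -0.18], 0]] [501.1 207.4  77.6]
```

{"op": "step_arm", "data": {"commands": [[[0, 0, 0.9], -0.02], [[0.5, 0.05, 0.3], 0], [[0.9, 0.15, 0], 0], [[0.9, 0.15, 0], 0], [[0.9, 0.12, 0], 0]], "gripper": 1}}

```text
time_s: 29.9
eef_pos: [673.2, 225.4, 262.0]
ee_rot: [-0.038, -0.706, -0.038, 0.707]
force: [0.5, 0.9, 0.8]
grip_width: 0.003
```

{"op": "step_arm", "data": {"commands": [[[0.24, 0.02, 0], 0], [[0, 0, 0], 0], [[0, 0, 0], 0]]}}

```text
time_s: 30.2
eef_pos: [681.4, 226.4, 262.2]
ee_rot: [-0.038, -0.705, -0.038, 0.707]
force: [0.2, 0.3, 0.1]
grip_width: 0.001
```

Run:
```python
from h import *
st()
```

```text
t 30.2 pos [681.4 226.4 262.2] jawdeg -83.8 ax [-0.002 -0.    -1.   ] F [0.2 0.3 0.1] w 0.001 j6 1.62
```

{"op": "step_arm", "data": {"commands": [[[0, 0, -0.8], 0], [[0, 0, -0.8], 0], [[0, 0, -0.4], 0], [[0, 0, -0.09], 0], [[0, 0, 0], 0]]}}

```text
time_s: 30.7
eef_pos: [681.3, 226.8, 180.3]
ee_rot: [0.038, 0.706, 0.038, -0.706]
force: [-0.9, 0.0, 0.4]
grip_width: 0.002
```

Run:
```python
from h import *
from rig import capture
st()
s=capture("side");crop(s,"s15",270,0,430,220,3.5)
```

```text
t 30.7 pos [681.3 226.8 180.3] jawdeg -83.8 ax [ 0.  0. -1.] F [-0.9  0.   0.4] w 0.002 j6 1.62
```

View pics/s15.png

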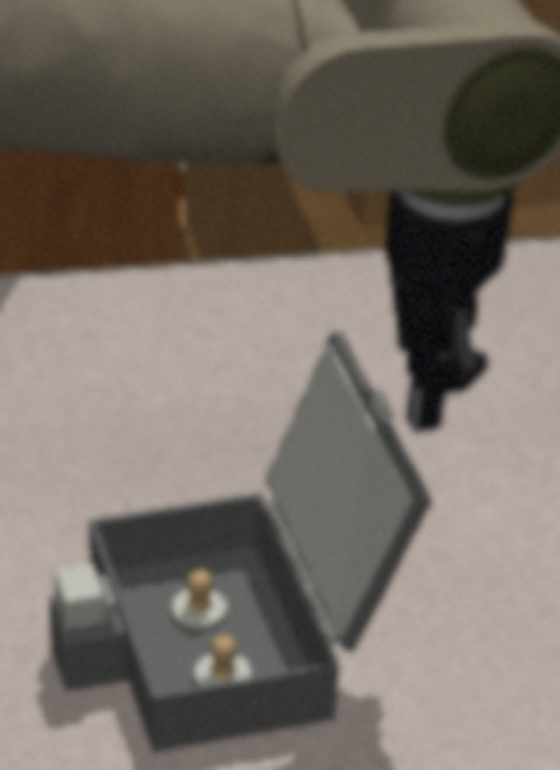

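Fingers are behind the lid edge. First a small approach (7 mm), then the closing arc.

{"op": "step_arm", "data": {"commands": [[[-0.18, -0.02, 0], 0], [[-0.19, -0.02, 0.05], 0], [[-0.18, -0.02, 0.06], 0], [[-0.2, -0.02, 0.05], 0], [[-0.19, -0.02, 0.03], 0]]}}

```text
time_s: 31.25
eef_pos: [644.0, 222.9, 188.7]
ee_rot: [0.038, 0.707, 0.038, -0.705]
force: [0.0, -0.6, 0.6]
grip_width: -0.001
```

{"op": "step_arm", "data": {"commands": [[[-0.2, -0.02, 0.03], 0], [[-0.2, -0.02, 0.02], 0], [[-0.19, -0.02, 0.0], 0], [[-0.17, -0.02, 0.0], 0], [[-0.18, -0.02, -0.02], 0]]}}

```text
time_s: 31.75
eef_pos: [606.3, 218.9, 189.2]
ee_rot: [0.038, 0.707, 0.038, -0.705]
force: [-0.6, -0.5, 0.2]
grip_width: -0.001
```

Run:
```python
from h import *
from rig import capture
st()
s=capture("side");crop(s,"s16",270,0,430,220,3.5)
```

```text
t 31.75 pos [606.3 218.9 189.2] jawdeg -83.8 ax [ 0.002  0.    -1.   ] F [-0.6 -0.5  0.2] w -0.001 j6 1.63
```

View pics/s16.png

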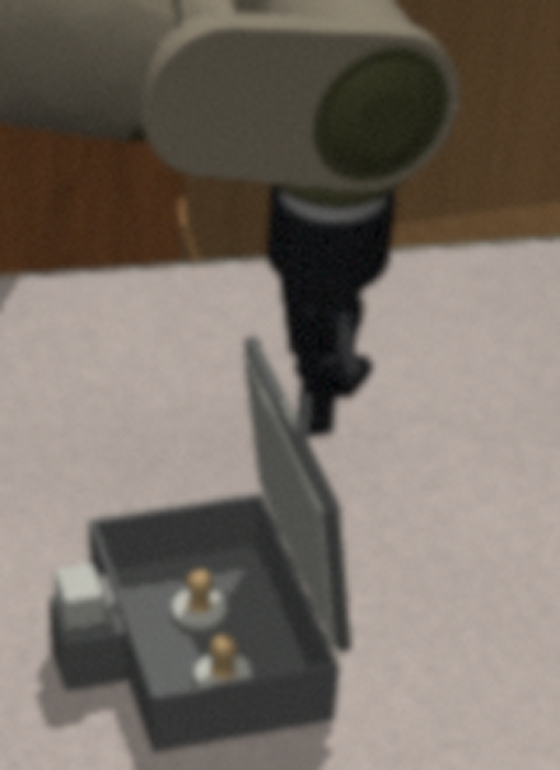

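{"op": "step_arm", "data": {"commands": [[[-0.18, -0.02, -0.03], 0], [[-0.18, -0.02, -0.03], 0], [[-0.17, -0.02, -0.05], 0], [[-0.17, -0.02, -0.06], 0], [[-0.16, -0.02, -0.07], 0]]}}

```text
time_s: 32.3
eef_pos: [571.5, 214.9, 178.5]
ee_rot: [-0.038, -0.706, -0.038, 0.706]
force: [0.2, -0.2, 1.3]
grip_width: -0.001
```

{"op": "step_arm", "data": {"commands": [[[-0.16, -0.01, -0.08], 0], [[-0.16, -0.02, -0.09], 0], [[-0.15, -0.02, -0.1], 0], [[-0.15, -0.01, -0.11], 0], [[-0.13, -0.02, -0.11], 0]]}}

```text
time_s: 32.8
eef_pos: [541.6, 211.7, 158.7]
ee_rot: [-0.038, -0.706, -0.038, 0.706]
force: [0.1, 0.1, -0.3]
grip_width: 0.006
```

Run:
```python
from h import *
from rig import capture
st()
s=capture("side");crop(s,"s17",270,0,430,220,3.5)
```

```text
t 32.8 pos [541.6 211.7 158.7] jawdeg -83.8 ax [-0.  0. -1.] F [ 0.1  0.1 -0.3] w 0.006 j6 1.63
```

View pics/s17.png

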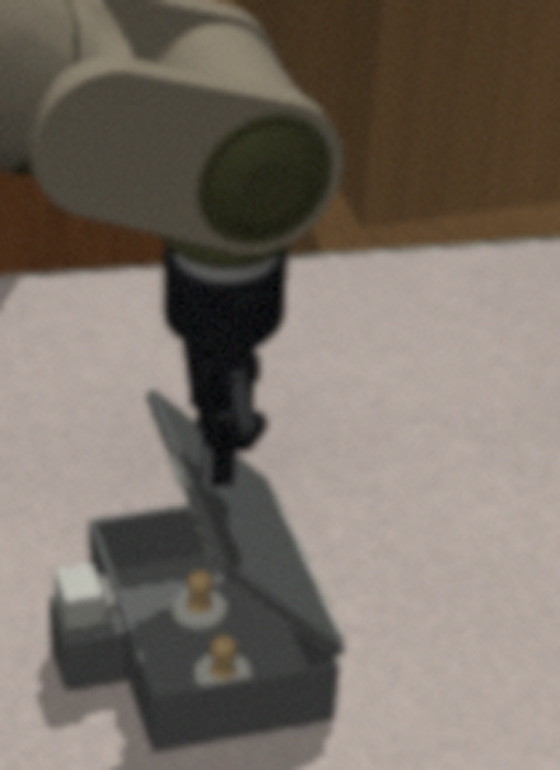

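{"op": "step_arm", "data": {"commands": [[[-0.14, -0.01, -0.12], 0], [[-0.12, -0.01, -0.13], 0], [[-0.11, -0.02, -0.14], 0], [[-0.11, -0.01, -0.15], 0], [[-0.1, -0.01, -0.15], 0]]}}

```text
time_s: 33.35
eef_pos: [518.5, 209.3, 130.9]
ee_rot: [-0.038, -0.706, -0.038, 0.706]
force: [0.8, -1.1, 0.7]
grip_width: 0.003
```

{"op": "step_arm", "data": {"commands": [[[-0.09, -0.01, -0.15], 0], [[-0.08, -0.01, -0.16], 0], [[-0.07, 0.0, -0.17], 0], [[-0.06, -0.01, -0.17], 0], [[0, 0, 0], 0]]}}

```text
time_s: 33.85
eef_pos: [506.3, 208.1, 104.5]
ee_rot: [-0.038, -0.705, -0.038, 0.707]
force: [-0.5, -0.4, 0.4]
grip_width: 0.0
```

Run:
```python
from h import *
from rig import capture
st()
s=capture("side");crop(s,"s18",270,0,430,220,3.5)
```

```text
t 33.85 pos [506.3 208.1 104.5] jawdeg -83.8 ax [-0.002 -0.    -1.   ] F [-0.5 -0.4  0.4] w 0.0 j6 1.64
```

View pics/s18.png

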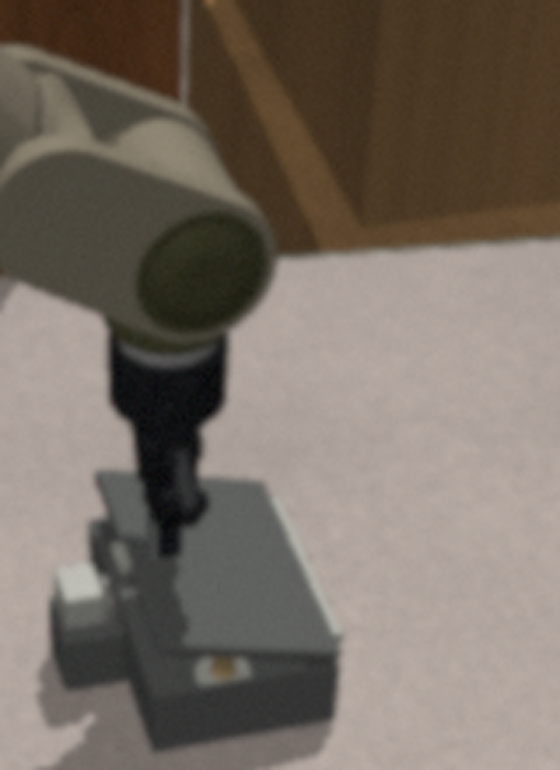

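{"op": "step_arm", "data": {"commands": [[[-0.05, -0.01, -0.18], 0], [[-0.04, 0, -0.18], 0], [[-0.02, 0, -0.15], 0], [[0, 0, -0.1], 0], [[0, 0, 0], 0]]}}

```text
time_s: 34.4
eef_pos: [502.1, 207.7, 80.4]
ee_rot: [-0.038, -0.706, -0.038, 0.707]
force: [0.3, 1.2, -0.3]
grip_width: -0.001
```

Run:
```python
from h import *
st()
```

```text
t 34.4 pos [502.1 207.7  80.4] jawdeg -83.8 ax [-0.001 -0.    -1.   ] F [ 0.3  1.2 -0.3] w -0.001 j6 1.64
```

{"op": "step_arm", "data": {"commands": [[[0, 0, -0.05], 0], [[0, 0, -0.04], 0], [[0, 0, 0], 0]]}}

```text
time_s: 34.7
eef_pos: [502.5, 207.7, 77.2]
ee_rot: [-0.038, -0.706, -0.038, 0.706]
force: [-0.4, -0.5, -0.6]
grip_width: 0.002
```

Run:
```python
from h import *
st()
```

```text
t 34.7 pos [502.5 207.7  77.2] jawdeg -83.8 ax [-0.  0. -1.] F [-0.4 -0.5 -0.6] w 0.002 j6 1.64
```

{"op": "step_arm", "data": {"commands": [[[0, 0, -0.03], 0], [[0, 0, -0.03], 0], [[0, 0, 0], 0]]}}

```text
time_s: 35.0
eef_pos: [502.5, 207.7, 74.9]
ee_rot: [-0.038, -0.706, -0.038, 0.706]
force: [-0.0, 0.3, -0.3]
grip_width: 0.004
```

Run:
```python
from h import *
st()
```

```text
t 35.0 pos [502.5 207.7  74.9] jawdeg -83.8 ax [-0. -0. -1.] F [-0.   0.3 -0.3] w 0.004 j6 1.64
```

{"op": "step_arm", "data": {"commands": [[[0, 0, -0.03], 0], [[0, 0, -0.03], 0], [[0, 0, 0], 0]]}}

```text
time_s: 35.3
eef_pos: [502.6, 207.7, 72.6]
ee_rot: [0.038, 0.706, 0.038, -0.706]
force: [-0.1, 0.1, 1.2]
grip_width: 0.002
```

Run:
```python
from h import *
from rig import capture
st()
s=capture("side");crop(s,"s19",270,80,390,220,5)
```

```text
t 35.3 pos [502.6 207.7  72.6] jawdeg -83.8 ax [ 0.  0. -1.] F [-0.1  0.1  1.2] w 0.002 j6 1.64
```

View pics/s19.png

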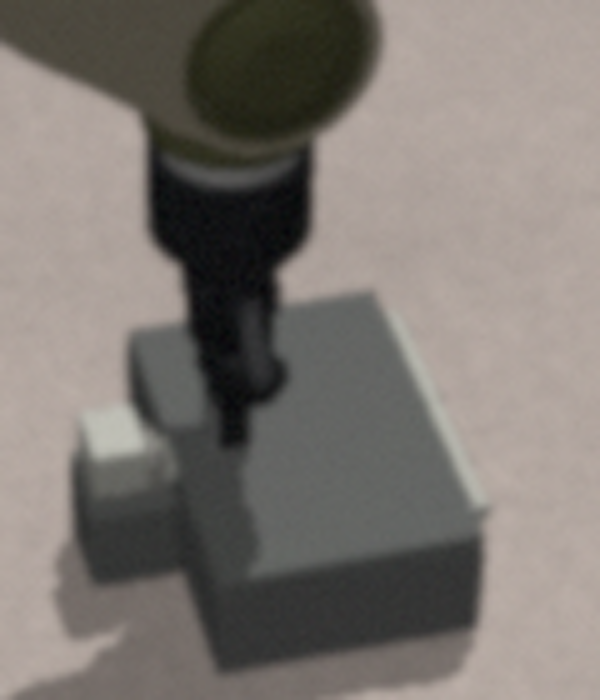

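{"op": "step_arm", "data": {"commands": [[[0, 0, -0.03], 0], [[0, 0, -0.02], 0], [[0, 0, 0], 0]]}}

```text
time_s: 35.65
eef_pos: [502.6, 207.7, 70.7]
ee_rot: [0.038, 0.706, 0.038, -0.706]
force: [-0.1, 0.3, 1.0]
grip_width: -0.003
```

Run:
```python
from h import *
st()
```

```text
t 35.65 pos [502.6 207.7  70.7] jawdeg -83.8 ax [ 0.  0. -1.] F [-0.1  0.3  1. ] w -0.003 j6 1.64
```

{"op": "step_arm", "data": {"commands": [[[0, 0, -0.02], 0], [[0, 0, -0.02], 0], [[0, 0, 0], 0]]}}

```text
time_s: 35.95
eef_pos: [502.6, 207.8, 69.1]
ee_rot: [0.038, 0.706, 0.038, -0.706]
force: [-0.3, -0.0, 2.5]
grip_width: 0.003
```

Run:
```python
from h import *
st()
```

```text
t 35.95 pos [502.6 207.8  69.1] jawdeg -83.8 ax [ 0.  0. -1.] F [-0.3 -0.   2.5] w 0.003 j6 1.64
```

{"op": "step_arm", "data": {"commands": [[[0, 0, -0.02], 0], [[0, 0, -0.02], 0], [[0, 0, 0], 0]]}}

```text
time_s: 36.25
eef_pos: [502.6, 207.7, 67.5]
ee_rot: [0.038, 0.706, 0.038, -0.706]
force: [-0.9, 0.2, 2.2]
grip_width: -0.002
```

Run:
```python
from h import *
st()
```

```text
t 36.25 pos [502.6 207.7  67.5] jawdeg -83.8 ax [ 0.  0. -1.] F [-0.9  0.2  2.2] w -0.002 j6 1.64
```

{"op": "step_arm", "data": {"commands": [[[0, 0, -0.02], 0], [[0, 0, -0.02], 0], [[0, 0, 0], 0]]}}

```text
time_s: 36.55
eef_pos: [502.6, 207.7, 65.9]
ee_rot: [0.038, 0.706, 0.038, -0.706]
force: [-1.4, 0.1, 3.0]
grip_width: 0.0
```

Run:
```python
from h import *
from rig import capture
st()
s=capture("side");crop(s,"s20",270,80,390,220,5)
```

```text
t 36.55 pos [502.6 207.7  65.9] jawdeg -83.8 ax [ 0.  0. -1.] F [-1.4  0.1  3. ] w 0.0 j6 1.64
```

View pics/s20.png

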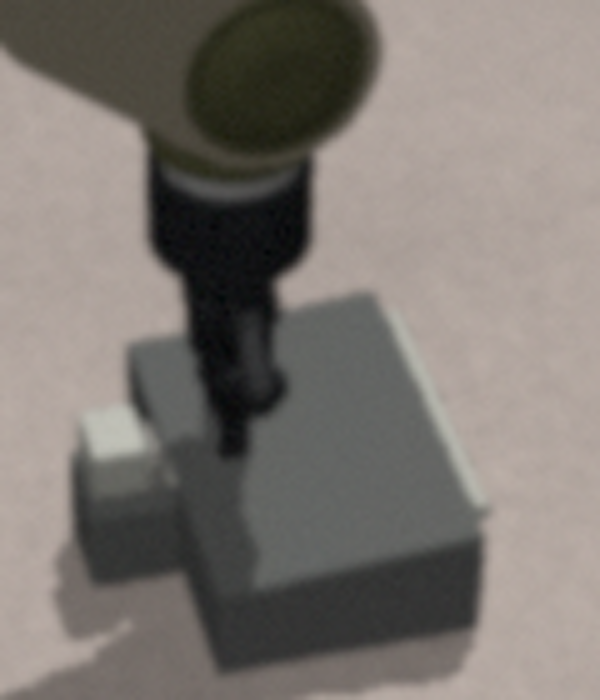

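{"op": "step_arm", "data": {"commands": [[[0, 0, -0.02], 0], [[0, 0, -0.02], 0], [[0, 0, 0], 0]]}}

```text
time_s: 36.9
eef_pos: [502.6, 207.7, 64.3]
ee_rot: [0.038, 0.706, 0.038, -0.706]
force: [0.3, -0.1, 3.2]
grip_width: 0.001
```

Run:
```python
from h import *
st()
```

```text
t 36.9 pos [502.6 207.7  64.3] jawdeg -83.8 ax [ 0.  0. -1.] F [ 0.3 -0.1  3.2] w 0.001 j6 1.64
```

{"op": "step_arm", "data": {"commands": [[[0, 0, -0.02], 0], [[0, 0, -0.02], 0], [[0, 0, 0], 0]]}}

```text
time_s: 37.2
eef_pos: [502.7, 207.7, 62.7]
ee_rot: [0.038, 0.706, 0.038, -0.706]
force: [0.4, 0.4, 5.1]
grip_width: 0.002
```

Run:
```python
from h import *
st()
```

```text
t 37.2 pos [502.7 207.7  62.7] jawdeg -83.8 ax [ 0.  0. -1.] F [0.4 0.4 5.1] w 0.002 j6 1.64
```

Run:
```python
from h import *
from rig import capture
st()
s=capture("side");crop(s,"s21",270,120,390,220,6)
w=capture("wrist");cv2.imwrite("pics/w7.png",w["image"])
```

```text
t 37.2 pos [502.7 207.7  62.7] jawdeg -83.8 ax [ 0.  0. -1.] F [0.4 0.4 5.1] w 0.002 j6 1.64
```

View pics/s21.png

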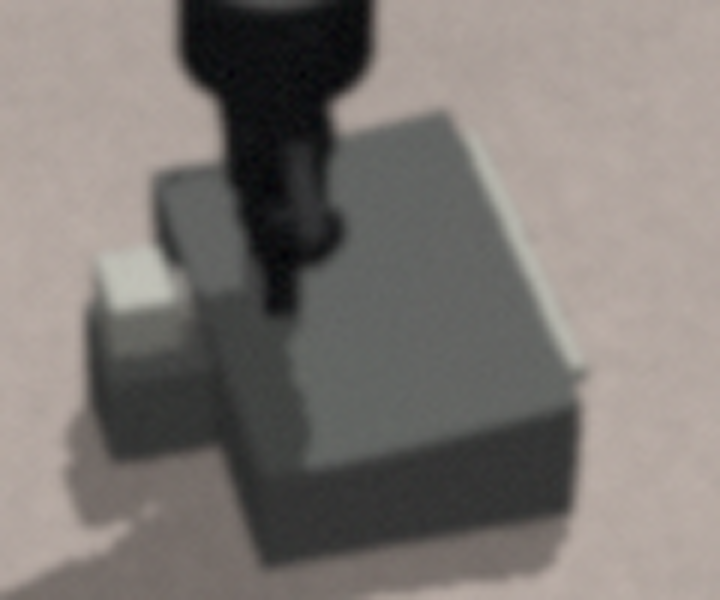

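View pics/w7.png

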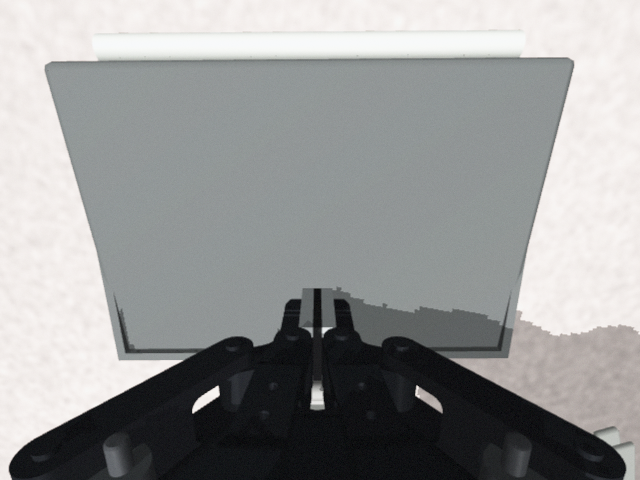

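{"op": "step_arm", "data": {"commands": [[[0, 0, 0.05], 0], [[0, 0, 0.06], 0], [[0, 0, 0.06], 0], [[0, 0, 0.06], 0], [[0, 0, 0], 0]]}}

```text
time_s: 37.8
eef_pos: [502.4, 207.7, 72.0]
ee_rot: [-0.038, -0.706, -0.038, 0.706]
force: [1.9, 0.6, 0.9]
grip_width: -0.004
```

Run:
```python
from h import *
from rig import capture
st()
s=capture("side");crop(s,"s22",270,120,390,220,6)
```

```text
t 37.8 pos [502.4 207.7  72. ] jawdeg -83.8 ax [-0. -0. -1.] F [1.9 0.6 0.9] w -0.004 j6 1.64
```

View pics/s22.png

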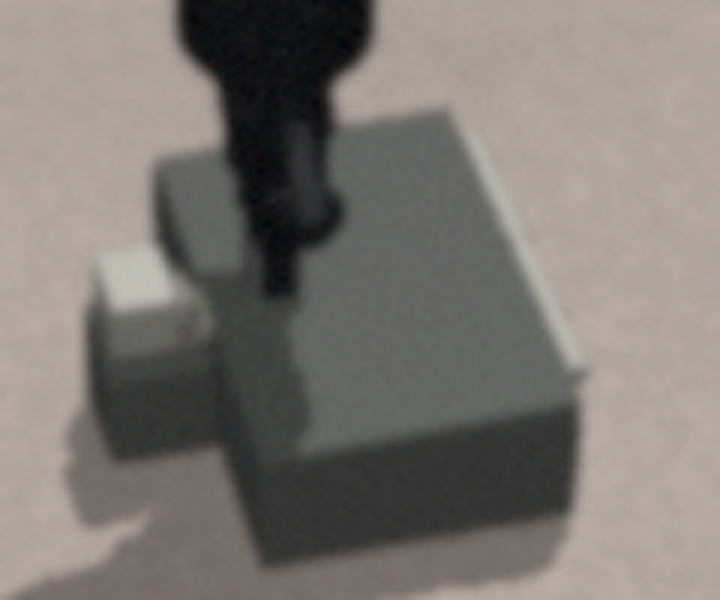

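{"op": "step_arm", "data": {"commands": [[[0, 0, 0.06], 0], [[0, 0, 0.06], 0], [[0, 0, 0.06], 0], [[0, 0, 0], 0]]}}

```text
time_s: 38.25
eef_pos: [502.5, 207.8, 79.4]
ee_rot: [0.038, 0.706, 0.038, -0.706]
force: [-0.6, -0.2, 0.7]
grip_width: -0.002
```

Run:
```python
from h import *
from rig import capture
st()
s=capture("side");crop(s,"s23",270,120,390,220,6)
```

```text
t 38.25 pos [502.5 207.8  79.4] jawdeg -83.8 ax [ 0.  0. -1.] F [-0.6 -0.2  0.7] w -0.002 j6 1.64
```

View pics/s23.png

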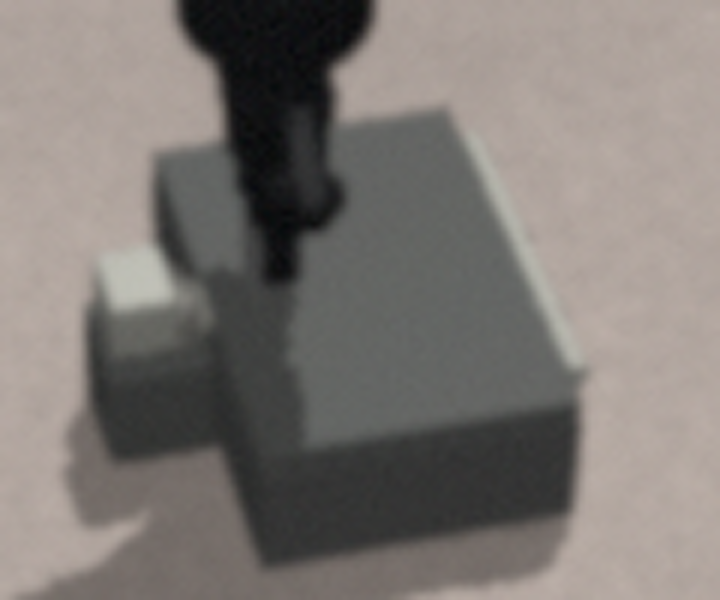

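{"op": "step_arm", "data": {"commands": [[[0, 0, 0.06], 0], [[0, 0, 0.08], 0], [[0, 0, 0.1], 0], [[0, 0, 0.1], 0], [[0, 0, 0], 0]]}}

```text
time_s: 38.8
eef_pos: [502.8, 207.8, 93.4]
ee_rot: [0.038, 0.706, 0.038, -0.706]
force: [0.2, 0.4, -0.1]
grip_width: 0.0
```

Run:
```python
from h import *
from rig import capture
st()
s=capture("side");crop(s,"s24",270,120,390,220,6)
```

```text
t 38.8 pos [502.8 207.8  93.4] jawdeg -83.8 ax [ 0.001  0.    -1.   ] F [ 0.2  0.4 -0.1] w 0.0 j6 1.64
```

View pics/s24.png

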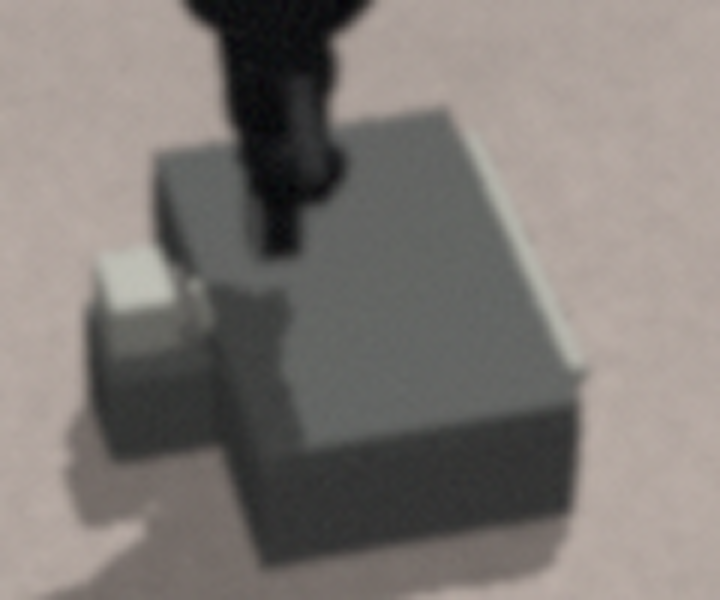

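The lid stays shut with the finger 20 mm clear of it, so it is latched. Next is the tray.

{"op": "step_arm", "data": {"commands": [[[0, 0, 0.6], 0], [[0, -0.3, 0.9], 0.04], [[-0.2, -0.95, 0.2], 0.045], [[-0.22, -0.95, 0], 0.045], [[-0.22, -0.95, 0], 0.045]], "gripper": 0.4}}

```text
time_s: 39.35
eef_pos: [476.5, 80.8, 160.9]
ee_rot: [0.231, 0.669, 0.23, -0.668]
force: [0.5, -0.4, 0.8]
grip_width: 0.303
```

{"op": "step_arm", "data": {"commands": [[[-0.22, -0.95, 0], 0.045], [[-0.22, -0.95, 0], 0.045], [[-0.22, -0.95, 0], 0.045], [[-0.22, -0.95, 0], 0.045], [[-0.22, -0.95, 0], 0.045]]}}

```text
time_s: 39.85
eef_pos: [434.3, -102.4, 160.7]
ee_rot: [0.44, 0.554, 0.44, -0.554]
force: [0.3, 0.3, -0.5]
grip_width: 0.298
```

{"op": "step_arm", "data": {"commands": [[[-0.22, -0.95, 0], 0.041], [[-0.22, -0.95, 0], 0], [[-0.18, -0.65, 0], 0], [[0, 0, 0], 0], [[0, 0, 0], 0]]}}

```text
time_s: 40.35
eef_pos: [410.0, -202.9, 160.5]
ee_rot: [0.473, 0.526, 0.473, -0.526]
force: [-0.9, 0.2, -0.2]
grip_width: 0.306
```

Run:
```python
from h import *
from rig import capture
st()
w=capture("wrist");cv2.imwrite("pics/w8.png",w["image"]);print(proj(w,[406,-211,60]))
t=capture("top");cv2.imwrite("pics/t5.png",t["image"])
```

```text
t 40.35 pos [ 410.  -202.9  160.5] jawdeg -6.0 ax [-0.     0.001 -1.   ] F [-0.9  0.2 -0.2] w 0.306 j6 -0.61
[312.91090802 259.4909452 ]
```

View pics/w8.png

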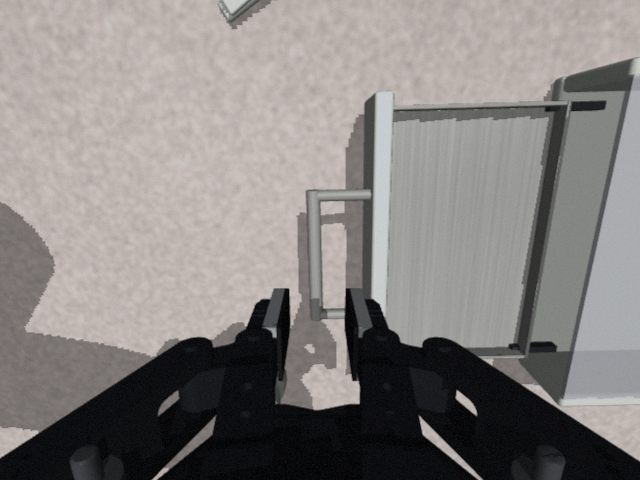

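View pics/t5.png

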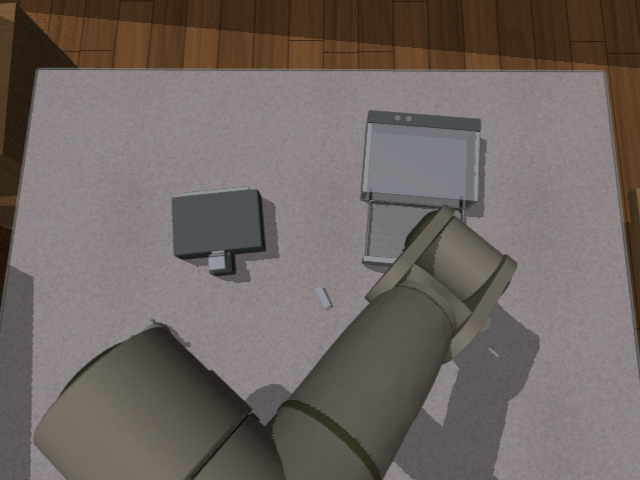

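{"op": "step_arm", "data": {"commands": [[[-0.09, -0.17, -0.8], 0.009], [[0, 0, -0.8], 0], [[0, 0, -0.7], 0], [[0, 0, -0.4], 0], [[0, 0, -0.15], 0]]}}

```text
time_s: 40.95
eef_pos: [406.3, -208.4, 45.4]
ee_rot: [-0.48, -0.518, -0.482, 0.518]
force: [-0.1, 0.5, 1.2]
grip_width: 0.302
```

{"op": "step_arm", "data": {"commands": [[[0, 0, 0], 0], [[0, 0, 0], 0], [[0, 0, 0], 0], [[0, 0, 0], 0], [[0, 0, 0], 0]], "gripper": 1, "force": 40}}

```text
time_s: 41.45
eef_pos: [407.3, -209.3, 46.9]
ee_rot: [0.481, 0.519, 0.48, -0.518]
force: [7.2, 1.9, -14.2]
grip_width: 0.098
```

Run:
```python
from h import *
st()
```

```text
t 41.45 pos [ 407.3 -209.3   46.9] jawdeg -4.4 ax [ 0.002 -0.    -1.   ] F [  7.2   1.9 -14.2] w 0.098 j6 -0.66
```

{"op": "step_arm", "data": {"commands": [[[0.2, -0.015, -0.02], 0], [[0.4, -0.03, -0.02], 0], [[0.5, -0.038, 0], 0], [[0.5, -0.038, 0], 0], [[0.5, -0.038, 0], 0]]}}

```text
time_s: 41.95
eef_pos: [492.0, -216.0, 46.8]
ee_rot: [0.481, 0.519, 0.48, -0.518]
force: [-3.4, 1.5, 7.0]
grip_width: 0.099
```

Run:
```python
from h import *
st()
```

```text
t 41.95 pos [ 492.  -216.    46.8] jawdeg -4.3 ax [ 0.001 -0.001 -1.   ] F [-3.4  1.5  7. ] w 0.099 j6 -0.56
```

{"op": "step_arm", "data": {"commands": [[[0.5, -0.038, 0], 0], [[0.4, -0.03, 0], 0], [[0.25, -0.02, 0], 0], [[0.15, -0.01, 0], 0], [[0.1, -0.01, 0], 0]]}}

```text
time_s: 42.45
eef_pos: [547.8, -220.4, 46.8]
ee_rot: [0.481, 0.519, 0.48, -0.518]
force: [-2.7, 2.5, 4.4]
grip_width: 0.1
```

Run:
```python
from h import *
st()
```

```text
t 42.45 pos [ 547.8 -220.4   46.8] jawdeg -4.3 ax [ 0.001 -0.001 -1.   ] F [-2.7  2.5  4.4] w 0.1 j6 -0.51
```

{"op": "step_arm", "data": {"commands": [[[0.08, -0.006, 0], 0], [[0.06, -0.005, 0], 0], [[0.05, -0.004, 0], 0], [[0.04, -0.003, 0], 0], [[0, 0, 0], 0]]}}

```text
time_s: 42.95
eef_pos: [556.8, -221.1, 46.8]
ee_rot: [0.481, 0.519, 0.48, -0.518]
force: [-1.1, 2.2, 5.2]
grip_width: 0.103
```

Run:
```python
from h import *
st()
```

```text
t 42.95 pos [ 556.8 -221.1   46.8] jawdeg -4.3 ax [ 0.002 -0.001 -1.   ] F [-1.1  2.2  5.2] w 0.103 j6 -0.5
```

{"op": "step_arm", "data": {"commands": [[[0.04, -0.003, 0], 0], [[0.04, -0.003, 0], 0], [[0, 0, 0], 0]]}}

```text
time_s: 43.25
eef_pos: [557.1, -221.1, 46.7]
ee_rot: [-0.479, -0.517, -0.483, 0.52]
force: [-20.8, 2.0, 16.8]
grip_width: 0.103
```

Run:
```python
from h import *
st()
```

```text
t 43.25 pos [ 557.1 -221.1   46.7] jawdeg -4.3 ax [-0.006  0.001 -1.   ] F [-20.8   2.   16.8] w 0.103 j6 -0.5
```

{"op": "step_arm", "data": {"commands": [[[-0.06, 0.005, 0], 0], [[0, 0, 0], 0]]}}

```text
time_s: 43.45
eef_pos: [557.0, -221.1, 46.8]
ee_rot: [0.481, 0.519, 0.48, -0.519]
force: [-4.8, 1.0, 6.3]
grip_width: 0.099
```

Run:
```python
from h import *
st()
```

```text
t 43.45 pos [ 557.  -221.1   46.8] jawdeg -4.3 ax [ 0.001 -0.001 -1.   ] F [-4.8  1.   6.3] w 0.099 j6 -0.5
```

{"op": "step_arm", "data": {"commands": [[[0, 0, 0], 0], [[0, 0, 0], 0], [[0, 0, 0], 0]], "gripper": 0.4}}

```text
time_s: 43.75
eef_pos: [556.9, -221.3, 45.3]
ee_rot: [0.481, 0.519, 0.48, -0.519]
force: [-0.4, -0.1, -0.7]
grip_width: 0.302
```

{"op": "step_arm", "data": {"commands": [[[0, 0, 0.3], 0], [[0, 0, 0.7], 0], [[0, 0, 1], 0], [[0, 0, 1], 0], [[0, 0, 1], 0]]}}

```text
time_s: 44.25
eef_pos: [556.4, -221.1, 207.8]
ee_rot: [0.481, 0.519, 0.48, -0.519]
force: [0.0, 0.4, -0.7]
grip_width: 0.303
```

{"op": "step_arm", "data": {"commands": [[[-0.5, 0.9, 0], 0], [[-0.5, 0.9, 0], 0], [[-0.5, 0.9, 0], 0], [[-0.5, 0.9, 0], 0], [[0, 0, 0], 0]]}}

```text
time_s: 44.75
eef_pos: [474.8, -74.0, 206.3]
ee_rot: [0.481, 0.518, 0.481, -0.518]
force: [0.7, -0.2, 0.0]
grip_width: 0.301
```

Run:
```python
from h import *
from rig import capture
st()
t=capture("top");cv2.imwrite("pics/t6.png",t["image"]);crop(t,"t6c",350,100,490,230,5)
s=capture("side");cv2.imwrite("pics/s25.png",s["image"])
```

```text
t 44.75 pos [474.8 -74.  206.3] jawdeg -4.2 ax [ 0.  0. -1.] F [ 0.7 -0.2  0. ] w 0.301 j6 -0.33
```

View pics/t6.png

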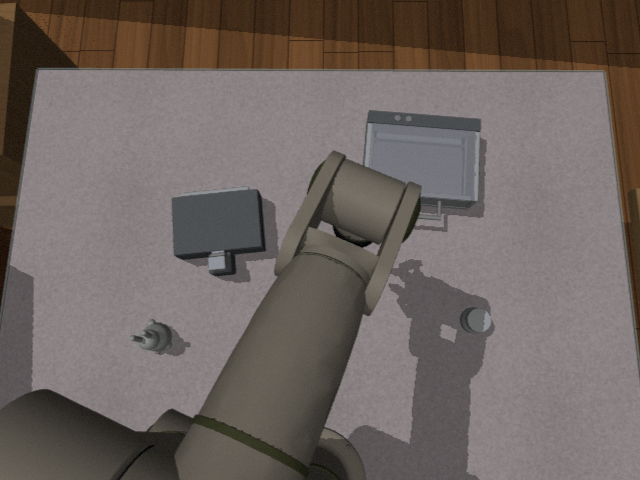

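View pics/t6c.png

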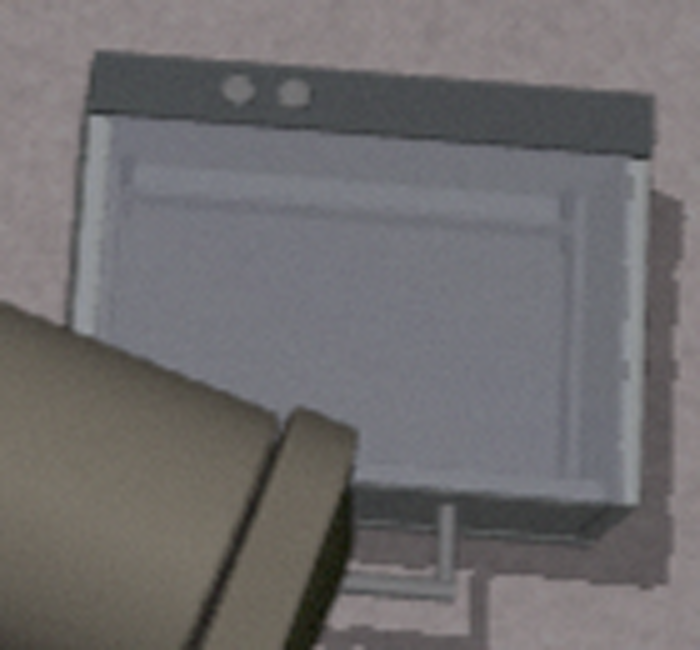

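View pics/s25.png

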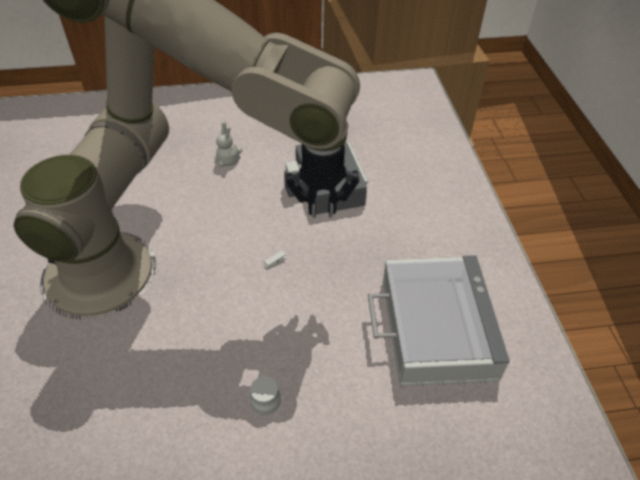

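The tray is fully home: its bar sits about 5 mm further in than at the start, in the crop at (452,593) against (450,607) before. The lid is shut, and the bunny, clip and jar have not moved. I'm handing in.

Run:
```python
from rig import ticket
print(ticket.finish_job())
```

```text
the job is handed in; nothing more can be done
None
```

The job is handed in at about 45 s of the 210 s allowed. The tray is home and empty, both pacifiers are in the case, and the lid is latched.

**What I did**
- I pulled the tray to its stop by its bar; it had started about 5 mm ajar.
- I pressed the catch with one finger and kept the other over the lid. The lid hopped about 13 mm onto that finger, and I then walked it slowly back to its stop.
- Only two pacifiers were present. I stood both upright in the case, then closed the lid from behind, pressed it shut and pushed the tray home.

**Last checks**
- The lid stayed shut after the finger rose about 20 mm clear of it, and it was still shut in the final top picture.
- The tray met its home stop, with the push force rising to about 21 N, and its bar ended about 5 mm further in than at the start.
- The bunny, clip and cream jar are where they were, and the arm is clear of everything.

**What did not go smoothly**
- **First grasp:** it caught the shield rather than the teat, so I opened, rose 6 mm and gripped again.
- **Tray stop:** I overshot a little while pulling, and the wrist force reached about 60 N (the limit is 120 N).
- **Closing the lid:** its front edge went roughly 10 mm below its shut level under about 5 N before I let up. I saw no distinct snap, so I judge it latched only from its staying shut.
- **Pacifiers after closing:** I did not see them again, because the lid covers them.

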